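Make up the two kits of a tiered counter stand

TASK

Make up the two kits of the counter stand. On the lower deck stand the small carton, lengthways on the rectangular cork pad, and the squat round pot on the round cork pad; only then fit the loose tray over the posts, every corner hole over its own post and fully home on the shoulders. The tray's kit is the shaker, upright on the cork pad at the tab end, and the screw-top jar with the ribbed lid, upright on the other pad; leave the dropper bottle and the tealight where they are.

Things in the scene. Friction and masses are not known exactly. Their poses are not given: they have to be found in the camera images.
- stand: White deck 190 x 126 mm, top 16 mm up, with 4 steel posts; fixed. Origin: centre of underside, on the worktop; x along its length, z up. Posts at x +-79, y +-47 mm: 10 mm thick; 21 mm collar (shoulder), top at 76 mm; on it a pin 8 mm thick, tapered from 86 mm up to a 3 mm tip at 94 mm. Flush cork pads at y 0: rectangular 94 x 42 mm (long in x) at x -42; round, 68 mm across, at x +42.
- tray: Loose white plate 184 x 120 x 6 mm, 0.2 to 0.4 kg, 16 mm corner holes at x +-79, y +-47 mm. Origin: centre of underside; x along its length, z up. Upright wooden handle in the middle: 36 mm in x, 16 mm thick in y, top at 58 mm. Tab 34 mm wide juts 19 mm from the +x end. Flush round cork pads, 56 mm across, at x +50 and -50, y 0. Fits the posts either way round; home: underside 76 mm above worktop.
- carton: Small printed cardboard carton, closed: 32 mm (x) by 85 mm (y), 48 mm high, about 50 g. Origin: centre of its underside, z up.
- pot: Squat round lidded pot, 58 mm across, 50 mm high, about 90 g. Origin: centre of its underside, z up.
- shaker: Slim clear-bodied table shaker with a domed perforated top, 90 mm high; round body 44 mm across up to 66 mm, then narrowing to 34 mm; about 100 g. Origin: centre of its underside, z up.
- jar: Round screw-top jar with a ribbed lid, 48 mm across its body (lid 46 mm), 80 mm high, about 85 g. Origin: centre of its underside, z up.
- dropper: Small bottle with a thin rubber dropper top, 33 mm across, 102 mm high. Stays where it is. Origin: centre of its underside, z up.
- tealight: Small flat tealight in a metal cup, 38 mm across, 15 mm high. Stays where it is. Origin: centre of its underside, z up.

How it is judged:
On the way, in this order (a step that is already met when the one before it is completed fails the run):
1. carton and pot stand on their pads of the lower deck (x of carton in the frame of stand between -0.057 and -0.027 m and y of carton in the frame of stand between -0.015 and 0.015 m and z of carton in the frame of stand between 0.012 and 0.02 m and angle between each of carton, pot's own z axis and vertical below 0.1 rad and angle between the y axis of carton and the x axis of stand, either way round below 0.25 rad and x of pot in the frame of stand between 0.027 and 0.057 m and y of pot in the frame of stand between -0.015 and 0.015 m and z of pot in the frame of stand between 0.012 and 0.02 m), for 0.2 s.
2. the tray sits home over all four posts, above the lower kit (all of step 1 and x of tray in the frame of stand between -0.007 and 0.007 m and y of tray in the frame of stand between -0.007 and 0.007 m and z of tray in the frame of stand between 0.072 and 0.08 m and angle between tray's own z axis and vertical below 0.1 rad and angle between the x axis of tray and the x axis of stand, either way round below 0.08 rad), for 0.2 s.
At the end, for the whole second after the job is handed in: Carton and pot upright within 15 mm of their pads' centres, carton within 0.25 rad of lengthways; tray home on the shoulders (4 mm in height, 7 mm, 0.08 rad); shaker within 15 mm of the tab-end pad's centre, jar of the other's, upright (0.1 rad); all at rest (all of step 2 and x of shaker in the frame of tray between 0.035 and 0.065 m and y of shaker in the frame of tray between -0.015 and 0.015 m and z of shaker in the frame of tray between 0.002 and 0.01 m and angle between each of shaker, jar's own z axis and vertical below 0.1 rad and x of jar in the frame of tray between -0.065 and -0.035 m and y of jar in the frame of tray between -0.015 and 0.015 m and z of jar in the frame of tray between 0.002 and 0.01 m and linear speed of each of carton, pot, tray, shaker, jar below 0.02 m/s); the robot touches nothing.
It fails at once if the dropper bottle is shifted more than 30 mm or tipped (distance of dropper from where it was at the start of the episode above 0.03 m or angle between dropper's own z axis and vertical above 0.5 rad).
It fails at once if the tealight is shifted more than 40 mm (distance of tealight from where it was at the start of the episode above 0.04 m).
It also fails if it takes over 144 s, if anything falls off the work surface, if the arm or the gripper's body presses on something with over 40 N, if the wrist force passes 120 N, or if a joint passes its speed limit or range.

ROBOT

A 6-joint arm with a two-finger parallel gripper is mounted at the origin on a cart in front of the work surface, level with it; the furniture and walls round the work are solid. World frame = base frame: x ahead of the robot, y to its left, z up, the work surface at z = 0. Lengths are in m, angles in rad, forces in N, time in s.
With the tool pointing down it reaches from about 0.35 to 0.85 m from the base axis. Payload 8.1 kg.
Tool frame: the origin (TCP) lies on the centre line of the jaws, within the pads' length; the fingertips stand 17 mm ahead of it and the grasp point (between the pads) lies 2 mm behind it; z points along the fingers, y is the line along which they close (so a half turn about z gives the same grasp; the last joint's range is limited). The gripper opens to 93 mm and grips with 3 to 60 N. Pads are 15 mm wide; open, the fingers measure 128 mm over their backs; the gripper's body (75 mm by 188 mm) begins 65 mm behind the grasp point.
Start: joints at [1.025, 0.13, 1.488, -0, 1.523, -0.085], TCP at [0.267, 0.537, 0.236] pointing down, gripper open.
Joint ranges: [-2.96, 2.96], [-0.89, 2.26], [0.02, 2.5], [-1.34, 4.48], [0, 2.73], [-2.66, 2.66]. Speed limits (rad/s): [2.39, 2.39, 2.79, 3.14, 3.14, 3.14].

INTERFACE

Orientations are given as a rotation vector (axis times angle).
In Python, from plant import robot, optics, close_job, models gives the robot as it stands.
- The arm moves only by the shell command python3 -m inch 'ROWS' [OPENING] [FORCE]. ROWS is a JSON object of lists of equal length, an entry for each row: "travel": the shift along the tool's x, y, z in m, a list of three; "spin": the turn about the tool's z in rad. In form: {"travel": [[x, y, z], ...], "spin": [spin, ...]}. A call has 1 to 10 rows; each row is the pose to reach, as a shift and turn from the pose commanded when the call began, along the tool's axes at that moment; what a row does not reach only later rows make up. A row lasts 1/12 s, in which the tool goes at most 41.7 mm and 7.16 degrees, less where a joint would pass 70% of its speed; a pose out of reach is approached as far as the arm can. A call with a gripper value outside its range is refused whole. OPENING is the closure, from 0 (fully open) to 1 (shut), set as the call begins (- or left out, the last holds). The fingers move at their own pace and stop on an object; FORCE is the grip in N (left out, the last holds). Time passes only in rows, so rows that repeat a pose let the fingers close. It gives the time, the measured TCP pose, the force, the opening and the grip force at its end, in the units of the state.
- robot.read_state(): the state, without advancing time (a new reading comes with each control period).
- optics.read_camera(name): name is "scene" or "top"; returns (picture, depth): 420x560x3 uint8, red, green, blue; 420x560 float32, m along the optical axis (not along the pixel's ray), 0 where there is no reading.
- optics.camera_info(name): a dict with "camera_matrix" (3x3 intrinsics, pixels), "dist" ([k1, k2, p1, p2, k3] as OpenCV has them; the pictures are not rectified), "view" (4x4, takes a point from world to camera coordinates). Camera axes: x right, y down, z forward; pixel columns grow to the right and rows downward; lengths in m; the calibration is good to about 2 mm. A picture is of the moment at which its call begins. camera_info takes no time and is no camera call.
- close_job(): hands the job in; it is judged then, once.
Trained networks look in the newest picture that a camera, given by its name, has taken for a name from the list of things; names that differ only in an ending like _2 or _b are one class to them, and where a whole thing is asked for, a point or a joint stands for the part that bears it (a point fixed in the world has none). Each returns a list of dicts, best first, with "p" (0 to 1); they miss things now and then, are a little off and sometimes report something else, mostly with a low value. They report only what shows in the picture. A call takes as long as a camera call.
- models.look_for(camera, name): "centre" ([x, y, z] in m, in world coordinates, good to about 4 mm: the middle of the surface that is visible of it).
- models.masks_of(camera, name): "region" (420x560 bool, what is visible of it).
The state is a dict: "t": time; "q": joint angles; "dq": joint speeds; "joint_torque": joint torques, N m; "tool_pos": TCP position; "orientation": TCP orientation; "force": force on the tool from outside, world axes, zero at the start; "wrist_torque": the same for the moment, N m; "opening": finger opening in m; "gripper_force": force on a finger pad.
Only numpy, scipy, OpenCV 4.12 (cv2) and the standard library are available. Lean on these libraries where they do the work, as an engineer would, in place of code of your own. Each camera call takes 0.05 s, during which the arm holds its last target. There are 200 camera calls.

## Working session

There is one attempt and no reset: what is moved stays moved. The work goes in short steps, Python scripts to look and compute and a shell command to move; the robot and the scene stay as the last step left them, time stands still between calls to the robot, and variables do not carry over. Pictures are saved under pics/ and viewed, at most 18 in all, crops included, and the job is handed in when it is done.

```bash
ls; mkdir -p pics
python3 - <<'E'
from plant import robot, optics, models
import cv2
print(robot.read_state())
for c in ("scene","top"):
    p,d=optics.read_camera(c); cv2.imwrite(f"pics/{c}0.png",p[:,:,::-1])
    i=optics.camera_info(c); print(c,i)
    for n in "stand tray carton pot shaker jar dropper tealight".split():
        print(n,[(round(r['p'],2),[round(float(v),3) for v in r['centre']]) for r in models.look_for(c,n)[:3]])
E
```

```text
pics
{'t': 0.0, 'q': array([ 1.02460236e+00,  1.31190418e-01,  1.48926151e+00,  1.20893405e-06,
        1.52298732e+00, -8.53915012e-02]), 'dq': array([-0.00103248,  0.00048486,  0.00078911, -0.00130751, -0.00076107,
       -0.00041864]), 'joint_torque': array([-1.85096367e-03, -5.59840214e+01, -4.91760886e+01,  7.66839506e-02,
        3.58412240e-02, -1.34229167e-04]), 'tool_pos': array([0.26649833, 0.53697444, 0.2345797 ]), 'orientation': array([-7.17308358e-01, -3.05801492e+00,  2.75609734e-03]), 'force': array([-0.82832664, -0.18436345, -0.58531458]), 'wrist_torque': array([-0.05375525, -0.02283247,  0.01236386]), 'gripper_force': 0.0, 'opening': 0.0929586766885182}
scene {'camera_matrix': array([[391.75904422,   0.        , 282.87831015],
       [  0.        , 391.75904422, 205.03237609],
       [  0.        ,   0.        ,   1.        ]]), 'dist': array([-0.03068511,  0.        ,  0.        ,  0.        ,  0.        ]), 'view': array([[ 0.73641019, -0.67649514,  0.00737204, -0.38980293],
       [-0.32198345, -0.3600424 , -0.87561186,  0.18431808],
       [ 0.59500142,  0.642435
[... 683 characters left out ...]
,  0.        ,  0.        ,  0.        ]), 'view': array([[ 0.02649541, -0.99959435,  0.01044622, -0.07389019],
       [-0.99681944, -0.02720466, -0.074906  ,  0.48418071],
       [ 0.0751598 , -0.00842833, -0.99713588,  0.99884547],
       [ 0.        ,  0.        ,  0.        ,  1.        ]])}
stand [(0.74, [0.469, 0.027, 0.009]), (0.69, [0.478, 0.198, 0.018])]
tray [(0.59, [0.467, 0.027, 0.007])]
carton [(0.58, [0.502, -0.217, 0.045])]
pot [(0.73, [0.399, -0.122, 0.08]), (0.61, [0.498, -0.121, 0.052])]
shaker [(0.97, [0.405, -0.207, 0.083])]
jar [(0.97, [0.396, -0.122, 0.08]), (0.67, [0.479, 0.197, 0.013])]
dropper [(0.79, [0.586, -0.161, 0.062])]
tealight [(0.84, [0.356, -0.313, 0.011])]
```

View pics/top0.png

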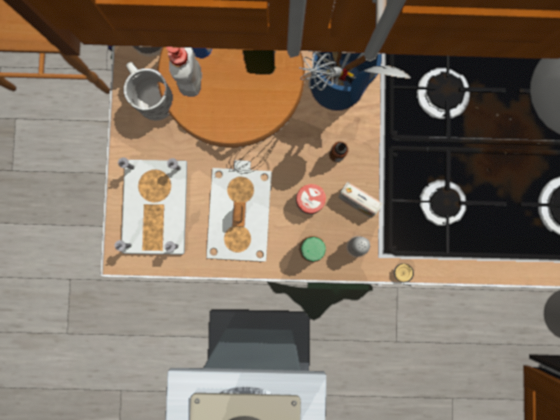

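View pics/scene0.png

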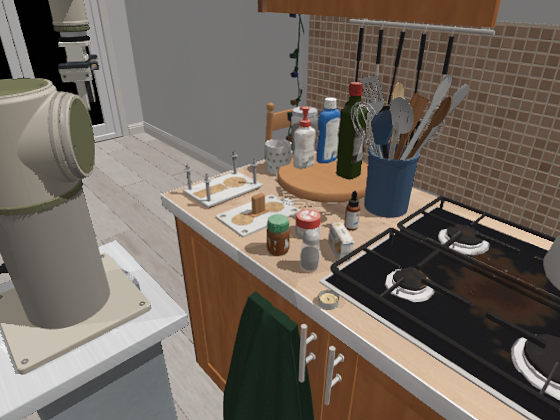

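```bash
cat > h.py <<'E'
import numpy as np, cv2
from plant import robot, optics, models
def cloud(c):
    p,d=optics.read_camera(c); i=optics.camera_info(c)
    h,w=d.shape; u,v=np.meshgrid(np.arange(w),np.arange(h))
    n=cv2.undistortPoints(np.stack([u,v],-1).reshape(-1,1,2).astype(float),i["camera_matrix"],i["dist"]).reshape(h,w,2)
    P=np.dstack([n*d[...,None],d]); V=i["view"]
    W=(P-V[:3,3])@V[:3,:3]; W[d==0]=np.nan
    return p,W
def pix(c,X):
    i=optics.camera_info(c); V=i["view"]
    return cv2.projectPoints(np.asarray(X,float).reshape(-1,1,3),cv2.Rodrigues(V[:3,:3])[0],V[:3,3],i["camera_matrix"],i["dist"])[0].reshape(-1,2)
E
python3 - <<'E'
from h import *
p,W=cloud("top"); q,S=cloud("scene")
g=p[140:290,100:430][:,:,::-1]; cv2.imwrite("pics/crop.png",cv2.resize(g,None,fx=2.4,fy=2.4,interpolation=cv2.INTER_CUBIC))
for n,c,r,h in [("carton",(.502,-.217),.06,.03),("pot",(.498,-.121),.04,.03),("shaker",(.405,-.207),.03,.06),("jar",(.396,-.122),.035,.06),("dropper",(.586,-.161),.03,.03),("tealight",(.356,-.313),.03,.007)]:
    for nm,M in (("top",W),("scene",S)):
        m=(np.hypot(M[...,0]-c[0],M[...,1]-c[1])<r)&(M[...,2]>h)
        P=M[m]; zt=np.nanpercentile(P[:,2],95); T=P[P[:,2]>zt-.012][:,:2].astype(np.float32)
        (x,y),R=cv2.minEnclosingCircle(T); print(n,nm,len(T),"ztop %.3f"%zt,"circ %.3f %.3f r%.3f"%(x,y,R),"rect",np.round(cv2.minAreaRect(T)[0],3),np.round(cv2.minAreaRect(T)[1],3),round(cv2.minAreaRect(T)[2],1))
# posts & plates
for nm,M in (("top",W),("scene",S)):
    a=(M[...,0]>.3)&(M[...,0]<.62)&(M[...,1]>.07)&(M[...,1]<.36)&(M[...,2]>.06)&(M[...,2]<.11)
    k,l,s,ce=cv2.connectedComponentsWithStats(a.astype(np.uint8))
    for j in range(1,k): print(nm,"post",s[j,4],ce[j].round(1),np.nanmean(M[l==j],0).round(4),np.nanmax(M[l==j][:,2]).round(3))
white=(p.min(2)>150)&(np.ptp(p.astype(int),axis=2)<30)
for y0,y1,z0,z1 in((.09,.3,.01,.025),(-.06,.1,.002,.02)):
    m=(W[...,0]>.33)&(W[...,0]<.62)&(W[...,1]>y0)&(W[...,1]<y1)&(W[...,2]>z0)&(W[...,2]<z1)&white
    T=W[m]; print("plate",len(T),np.median(T[:,2]),cv2.minAreaRect(T[:,:2].astype(np.float32)))
cv2.imwrite("pics/crop2.png",cv2.resize(q[160:320,150:400][:,:,::-1],None,fx=3,fy=3,interpolation=cv2.INTER_CUBIC))
E
```

```text
carton top 702 ztop 0.052 circ 0.502 -0.226 r0.052 rect [ 0.501 -0.225] [0.102 0.06 ] 86.6
carton scene 379 ztop 0.051 circ 0.502 -0.227 r0.050 rect [ 0.497 -0.226] [0.1   0.055] 87.0
pot top 652 ztop 0.053 circ 0.500 -0.117 r0.029 rect [ 0.5   -0.117] [0.056 0.053] 1.8
pot scene 327 ztop 0.051 circ 0.497 -0.120 r0.030 rect [ 0.496 -0.12 ] [0.057 0.054] 44.8
shaker top 243 ztop 0.089 circ 0.410 -0.211 r0.017 rect [ 0.41  -0.211] [0.032 0.032] 47.1
shaker scene 154 ztop 0.088 circ 0.406 -0.214 r0.017 rect [ 0.405 -0.215] [0.027 0.033] 14.3
jar top 457 ztop 0.083 circ 0.401 -0.122 r0.023 rect [ 0.401 -0.122] [0.046 0.044] 46.0
jar scene 269 ztop 0.081 circ 0.398 -0.124 r0.024 rect [ 0.398 -0.125] [0.044 0.045] 80.4
dropper top 141 ztop 0.681 circ 0.587 -0.136 r0.005 rect [ 0.586 -0.136] [0.004 0.01 ] 4.1
dropper scene 42 ztop 0.094 circ 0.593 -0.173 r0.007 rect [ 0.593 -0.173] [0.009 0.012] 46.1
tealight top 191 ztop 0.015 circ 0.357 -0.310 r0.020 rect [ 0.357 -0.31 ] [0.036 0.039] 2.0
tealight scene 298 ztop 0.016 circ 0.361 -0.312 r0.024 rect [ 0.359 -0.309] [0.047 0.038] 30.4
top post 91 [122.6 162.4] [0.5554 0.2448 0.0784] 0.097
top post 93 [171.9 163.1] [0.5568 0.1513 0.0775] 0.099
top post 97 [119.3 245.2] [0.398  0.2433 0.078 ] 0.094
top post 95 [169.2 246. ] [0.3991 0.1496 0.0779] 0.095
scene post 43 [233.3 155.9] [0.5515 0.2421 0.0746] 0.091
scene post 43 [253.7 164.7] [0.5526 0.1475 0.0759] 0.092
scene post 49 [187.8 170.1] [0.3961 0.2387 0.0753] 0.093
scene post 56 [206.3 180.7] [0.3957 0.1464 0.0761] 0.095
plate 3485 0.01560984224952159 ((0.47786271572113037, 0.19749009609222412), (0.1890883594751358, 0.12621429562568665), 0.8710996508598328)
plate 3529 0.005661938277774537 ((0.45609134435653687, 0.01815003901720047), (0.1514674574136734, 0.24450789391994476), 89.91875457763672)
```

View pics/crop.png

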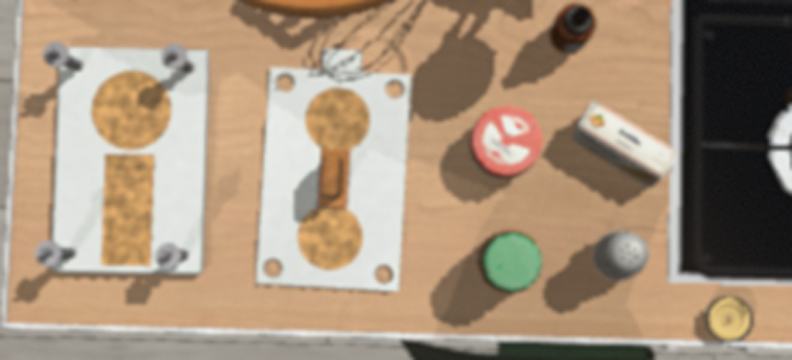

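View pics/crop2.png

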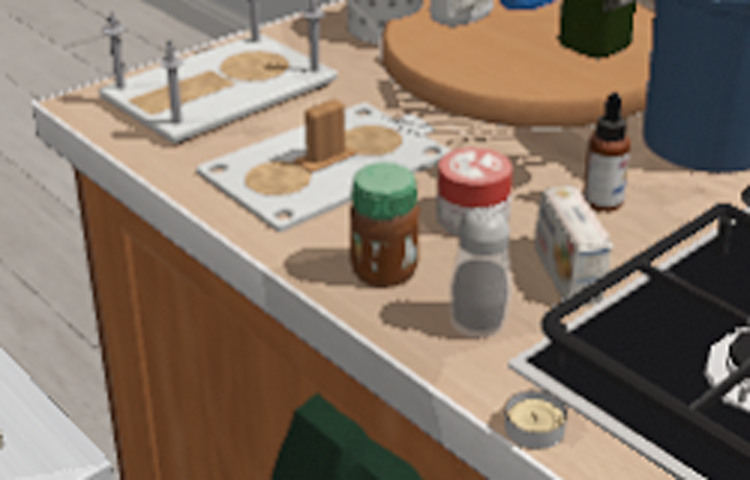

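Run:
```python
from h import *
p,W=cloud("top")
m=models.masks_of("top","carton")[0]["region"]
q,S=cloud("scene"); ms=models.masks_of("scene","carton")[0]["region"]
for M,k in((W,m),(S,ms)):
    P=M[k]; z=np.nanpercentile(P[:,2],80); T=P[abs(P[:,2]-z)<.006][:,:2].astype(np.float32)
    print(len(T),z,cv2.minAreaRect(T), T.mean(0))
# height map x .36-.60 , y -.15..-.36
for M in (W,S):
  print("cols y:",[round(-.17-.012*j,3) for j in range(16)])
  for x in np.arange(.59,.36,-.015):
    r=[]
    for j in range(16):
        y=-.17-.012*j; k=(abs(M[...,0]-x)<.0075)&(abs(M[...,1]-y)<.006)
        r.append("%3.0f"%(1e3*np.nanpercentile(M[k][:,2],90)) if k.any() else "  .")
    print("%.3f"%x," ".join(r))
# tray holes: blue-ish dark spots; fit via white mask warped to plane z=.006
xs=np.arange(.33,.62,.0005); ys=np.arange(.12,-.08,-.0005)
def ortho(img,z,cam,xs,ys):
    X,Y=np.meshgrid(xs,ys); uv=pix(cam,np.stack([X,Y,np.full_like(X,z)],-1)).astype(np.float32).reshape(*X.shape,2)
    return cv2.remap(img,uv[...,0],uv[...,1],cv2.INTER_CUBIC)
def fitplate(img,z,cam,cx,cy,L,Wd,holes):
    from scipy.optimize import minimize
    g=img.astype(int); w=((g.min(2)>120)&(np.ptp(g,axis=2)<35)).astype(np.float32)
    l=np.arange(-L/2-.02,L/2+.02,.001); b=np.arange(-Wd/2-.02,Wd/2+.02,.001); A,B=np.meshgrid(l,b)
    T=((abs(A)<L/2)&(abs(B)<Wd/2)).astype(np.float32)
    if holes:
        for sx in(-1,1):
            for sy in(-1,1): T[np.hypot(A-sx*.079,B-sy*.047)<.008]=0
    wt=np.ones_like(T); wt[(abs(B)<.036)]=0   # ignore pads, handle, tab
    if not holes:
        for sx in(-1,1):
            for sy in(-1,1): wt[np.hypot(A-sx*.079,B-sy*.047)<.025]=0
    wt[(abs(A)>.075)&(abs(B)>.02)]= wt[(abs(A)>.075)&(abs(B)>.02)] if not holes else 1
    wt[A<-.075]=np.maximum(wt[A<-.075],1) if holes else wt[A<-.075]
    ws=cv2.GaussianBlur(w,(3,3),0)
    def c(v):
        C,Sn=np.cos(v[2]),np.sin(v[2]); X=v[0]+A*C-B*Sn; Y=v[1]+A*Sn+B*C
        uv=pix(cam,np.stack([X,Y,np.full_like(X,z)],-1)).astype(np.float32).reshape(*X.shape,2)
        return float((wt*(cv2.remap(ws,uv[...,0],uv[...,1],cv2.INTER_LINEAR)-T)**2).sum()/wt.sum())
    best=min((minimize(c,[cx+dx,cy+dy,t],method="Nelder-Mead",options=dict(initial_simplex=[[cx+dx,cy+dy,t],[cx+dx+.006,cy+dy,t],[cx+dx,cy+dy+.006,t],[cx+dx,cy+dy,t+.05]])) for dx in(0,.006) for dy in(0,-.006) for t in(0,-.06)),key=lambda r:r.fun)
    return best.x.round(4),round(best.fun,4)
print("tray top",fitplate(p,.006,"top",.455,.025,.184,.120,True))
print("stand top",fitplate(p,.016,"top",.478,.1975,.19,.126,False))
print("tray scene",fitplate(q,.006,"scene",.452,.022,.184,.120,True))
```

```text
569 0.050459273785192646 ((0.502034604549408, -0.21545206010341644), (0.08178938925266266, 0.0273596178740263), 59.13978576660156) [ 0.5019083  -0.21518326]
286 0.04948235290997718 ((0.49912288784980774, -0.21892845630645752), (0.07869695127010345, 0.02804534137248993), 59.2004508972168) [ 0.4949328  -0.22302674]
cols y: [-0.17, -0.182, -0.194, -0.206, -0.218, -0.23, -0.242, -0.254, -0.266, -0.278, -0.29, -0.302, -0.314, -0.326, -0.338, -0.35]
0.590  98  77   2   2   2   2   2   3  42  46  36  11  10  11  11  12
0.575  57  20   2   1   2   1   2   5  43  45  11  10  12  10  11  12
0.560   2   2   1   1   2   2   2   4  44  45  11  10  11  11  11  11
0.545   1   2   2   2   3   3   2   5  44  45  10  11  10  11  10  12
0.530   2  51  53  50   1   2   2   3  44  46  10  11  11  11  10  15
0.515  30  51  51  52  51  52   2   6  44  46  10  11  11  10  12  16
0.500   3  40  50  52  52  51  51  52  43  45  43  43  44  44  43  42
0.485   2   2   3  43  49  51  51  52  43  44  10  11  11  11  11  16
0.470   2   2   2   2   2  36  49   3  43  45  10  11  11  11  11  12
0.455   2   1   3   1 
[... 1218 characters left out ...]
  11  11  12
0.455   .   .   1   2   2   2   .   2  11  46  12  11  11  11  11  11
0.440   .   .   .   2   2   2   2   .  10  46  11  11  11  11  11  11
0.425   1   .   .  86  84  45   2   2  44  47   .   7   9   9   9   9
0.410   1   2   .  88  89  80   2   2  11  46  28  11  11  11  11  11
0.395   2   2  42  85  84  70   2   2  10  46  46  45  45  46  45  45
0.380   2   3   2  34  34   2   2   2   6   7   7  16  14   5   6   6
0.365   1   2   1   2   1   1   2   1   1 -66 -83 -75 -79   9  -0  -1
tray top (array([ 0.4671,  0.0267, -0.0308]), np.float64(0.0199))
stand top (array([0.4826, 0.1976, 0.0071]), np.float64(0.0132))
tray scene (array([ 0.4665,  0.0255, -0.0261]), np.float64(0.1563))
```

```bash
cat >> h.py <<'E'
from scipy.spatial.transform import Rotation as Ro
def to(x=None,y=None,z=None,ang=None):
    """travel (tool axes) and spin to reach grasp point x,y,z with closing line at world angle ang"""
    s=robot.read_state(); R=Ro.from_rotvec(s["orientation"]).as_matrix(); p=s["tool_pos"]-.002*R[:,2]
    t=np.array([p[i] if v is None else v for i,v in enumerate((x,y,z))])
    d=R.T@(t-p); a=np.arctan2(R[1,1],R[0,1]); sp=0 if ang is None else -((ang-a+np.pi)%(2*np.pi)-np.pi)
    print("grasp pt",p.round(4),"yang %.3f"%a,"tilt",R[:,2].round(3),"| travel",d.round(4),"|d| %.3f"%np.linalg.norm(d),"spin %.3f"%sp,"F",s["force"].round(1),"op %.4f t %.1f"%(s["opening"],s["t"]))
E
python3 - <<'E'
from h import *
i=optics.camera_info("top"); V=i["view"]
def plane(u,v,z):
    n=cv2.undistortPoints(np.array([[[u,v]]],float),i["camera_matrix"],i["dist"])[0,0]
    r=V[:3,:3].T@np.array([*n,1]); c=-V[:3,:3].T@V[:3,3]; return (c+r*(z-c[2])/r[2])[:2]
H=[plane(100+(u+.5)/2.4-.5,140+(v+.5)/2.4-.5,.003) for u,v in((284,82),(394,89),(272,267),(384,274))]
print(np.round(H,4),np.mean(H,0))
to(.5005,-.217,.16,np.pi/2+1.03)
E
```

```text
[[ 0.5486  0.0716]
 [ 0.5452 -0.0227]
 [ 0.3906  0.0761]
 [ 0.3872 -0.0189]] [0.46790105 0.02651748]
grasp pt [0.2668 0.5374 0.2376] yang 1.110 tilt [-0.  0. -1.] | travel [-0.5448 -0.5718  0.0776] |d| 0.794 spin -1.491 F [-0.4 -0.5  0.3] op 0.0931 t 1.2
```

```bash
python3 -m inch '{"travel":[[-0.028,-0.029,0],[-0.056,-0.058,0],[-0.084,-0.087,0],[-0.112,-0.116,0],[-0.14,-0.145,0],[-0.168,-0.174,0],[-0.196,-0.203,0],[-0.224,-0.232,0],[-0.252,-0.261,0],[-0.28,-0.29,0]],"spin":[-0.046,-0.092,-0.138,-0.184,-0.23,-0.276,-0.322,-0.368,-0.414,-0.461]}' 0.5 20; python3 -c "
from h import *
to(.5005,-.217,.16,np.pi/2+1.03)"
```

```text
t: 2.03
tool_pos: [0.3888, 0.1514, 0.236]
orientation: [-0.005, 3.141, 0.0]
force: [1.3, -0.3, -0.7]
opening: 0.0468
gripper_force: 0.0
grasp pt [0.3888 0.1514 0.238 ] yang 1.574 tilt [ 0.001  0.    -1.   ] | travel [-0.1106 -0.3688  0.078 ] |d| 0.393 spin -1.027 F [ 1.3 -0.3 -0.7] op 0.0468 t 2.0
```

```bash
python3 -m inch '{"travel":[[-0.011,-0.037,0],[-0.022,-0.074,0],[-0.033,-0.111,0],[-0.044,-0.148,0],[-0.055,-0.185,0],[-0.066,-0.222,0],[-0.077,-0.259,0.02],[-0.088,-0.296,0.04],[-0.099,-0.333,0.06],[-0.1106,-0.3688,0.078]],"spin":[-0.103,-0.206,-0.309,-0.412,-0.515,-0.618,-0.721,-0.824,-0.927,-1.027]}';python3 -m inch '{"travel":[[0,0,0],[0,0,0]],"spin":[0,0]}'; python3 -c "
from h import *
to(.5005,-.217,.036,np.pi/2+1.03)
p,W=cloud('top'); q,S=cloud('scene')
cv2.imwrite('pics/a1.png',np.hstack([cv2.resize(p[120:300,250:450],None,fx=2,fy=2),cv2.resize(q[170:350,200:400],None,fx=2,fy=2)])[:,:,::-1])"
```

```text
t: 2.87
tool_pos: [0.5092, -0.0908, 0.1698]
orientation: [1.326, -2.79, 0.11]
force: [-0.4, 0.2, -1.2]
opening: 0.0465
gripper_force: 0.0
t: 3.03
tool_pos: [0.5079, -0.0883, 0.1699]
orientation: [1.329, -2.787, 0.105]
force: [0.9, 0.5, 0.3]
opening: 0.0469
gripper_force: 0.0
grasp pt [ 0.5079 -0.0881  0.1719] yang 2.462 tilt [-0.017 -0.084 -0.996] | travel [ 0.0941 -0.0698  0.1463] |d| 0.187 spin -0.139 F [0.9 0.5 0.3] op 0.0469 t 3.0
```

View pics/a1.png

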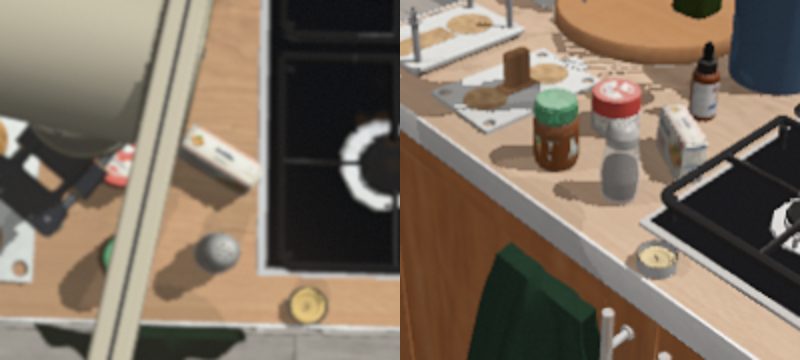

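```bash
python3 -m inch '{"travel":[[0,0,0],[0,0,0]],"spin":[0,0]}'; python3 -c "
from h import *
s=robot.read_state();print(s['q'].round(3),s['dq'].round(3),s['joint_torque'].round(1));to()"
```

```text
t: 3.3
tool_pos: [0.5088, -0.0894, 0.1723]
orientation: [1.328, -2.792, 0.11]
force: [0.2, 0.5, -0.1]
opening: 0.0465
gripper_force: 0.0
[-0.213 -0.056  1.798 -0.087  1.394 -2.657] [-0.     0.004  0.002  0.001 -0.003  0.001] [  0.1 -44.7 -47.7  -0.6   0.   -0. ]
grasp pt [ 0.5088 -0.0893  0.1743] yang 2.460 tilt [-0.013 -0.085 -0.996] | travel [0. 0. 0.] |d| 0.000 spin 0.000 F [ 0.2  0.5 -0.1] op 0.0465 t 3.3
```

```bash
python3 -m inch '{"travel":[[0,0,0],[0,0,0],[0,0,0],[0,0,0],[0,0,0],[0,0,0],[0,0,0],[0,0,0],[0,0,0],[0,0,0]],"spin":[0.12,0.24,0.36,0.48,0.6,0.72,0.84,0.96,1.08,1.2]}'; python3 -c "
from h import *
s=robot.read_state();print(s['q'].round(3));to(.5005,-.217,.16,-.541)"
```

```text
t: 4.13
tool_pos: [0.5086, -0.0894, 0.172]
orientation: [0.497, 3.099, -0.135]
force: [0.3, 0.3, 0.1]
opening: 0.0464
gripper_force: 0.0
[-0.213 -0.055  1.798 -0.087  1.394 -1.451]
grasp pt [ 0.5087 -0.0892  0.174 ] yang 1.252 tilt [-0.013 -0.085 -0.996] | travel [-0.0319 -0.1223  0.0249] |d| 0.129 spin 1.793 F [0.3 0.3 0.1] op 0.0464 t 4.1
```

```bash
for i in 1 2 3; do python3 -m inch '{"travel":[[0,0,0],[0,0,0],[0,0,0],[0,0,0],[0,0,0],[0,0,0],[0,0,0],[0,0,0],[0,0,0],[0,0,0]],"spin":[0.12,0.24,0.36,0.48,0.6,0.72,0.84,0.96,1.08,1.2]}'|head -1;done; python3 -m inch '{"travel":[[0,0,0],[0,0,0],[0,0,0],[0,0,0],[0,0,0]],"spin":[0.12,0.24,0.36,0.48,0.53]}'; python3 -c "
from h import *
s=robot.read_state();print(s['q'].round(3));to()"; python3 -m inch '{"travel":[[0,0,0],[0,0,0]],"spin":[0.02,0.04]}'; python3 -c "
from h import *
s=robot.read_state();print(s['q'].round(3));to()"
```

```text
t: 4.97
t: 5.8
t: 6.63
t: 7.05
tool_pos: [0.5079, -0.0924, 0.1722]
orientation: [2.448, -1.852, 0.059]
force: [0.6, -1.5, -0.5]
opening: 0.0465
gripper_force: 0.0
[-0.223 -0.057  1.799 -0.082  1.394  2.658]
grasp pt [ 0.5079 -0.0923  0.1742] yang -2.868 tilt [-0.012 -0.08  -0.997] | travel [0. 0. 0.] |d| 0.000 spin 0.000 F [ 0.6 -1.5 -0.5] op 0.0465 t 7.0
t: 7.22
tool_pos: [0.5056, -0.1015, 0.1727]
orientation: [2.431, -1.892, 0.054]
force: [-0.3, -0.2, -0.3]
opening: 0.0465
gripper_force: 0.0
[-0.249 -0.062  1.802 -0.071  1.394  2.657]
grasp pt [ 0.5056 -0.1014  0.1747] yang -2.895 tilt [-0.01  -0.069 -0.998] | travel [0. 0. 0.] |d| 0.000 spin 0.000 F [-0.3 -0.2 -0.3] op 0.0465 t 7.2
```

```bash
python3 -m inch '{"travel":[[0,0,0],[0,0,0],[0,0,0],[0,0,0],[0,0,0],[0,0,0]],"spin":[0.03,0.06,0.09,0.12,0.15,0.18]}'; python3 -c "
from h import *
s=robot.read_state();print(s['q'].round(3));to()"
```

```text
t: 7.72
tool_pos: [0.4909, -0.1393, 0.1727]
orientation: [2.346, -2.073, 0.033]
force: [-0.3, 0.3, -0.0]
opening: 0.0467
gripper_force: 0.0
[-0.365 -0.089  1.827 -0.018  1.388  2.657]
grasp pt [ 0.4909 -0.1393  0.1747] yang -3.018 tilt [ 0.009 -0.022 -1.   ] | travel [0. 0. 0.] |d| 0.000 spin 0.000 F [-0.3  0.3 -0. ] op 0.0467 t 7.7
```

```bash
python3 -m inch '{"travel":[[0,0,0],[0,0,0]],"spin":[0.03,0.06]}'; python3 -c "
from h import *
s=robot.read_state();print(s['q'].round(3));to(.5005,-.217,.16,-.541)"
```

```text
t: 7.88
tool_pos: [0.4857, -0.1514, 0.1727]
orientation: [-2.307, 2.125, -0.025]
force: [-0.5, 0.1, 0.8]
opening: 0.0463
gripper_force: 0.0
[-0.403 -0.096  1.833 -0.     1.388  2.657]
grasp pt [ 0.4857 -0.1514  0.1747] yang -3.060 tilt [ 0.015 -0.007 -1.   ] | travel [ 0.0665 -0.0092  0.0153] |d| 0.069 spin -2.519 F [-0.5  0.1  0.8] op 0.0463 t 7.9
```

```bash
for i in 1 2; do python3 -m inch '{"travel":[[0,0,0],[0,0,0],[0,0,0],[0,0,0],[0,0,0],[0,0,0],[0,0,0],[0,0,0],[0,0,0],[0,0,0]],"spin":[-0.12,-0.24,-0.36,-0.48,-0.6,-0.72,-0.84,-0.96,-1.08,-1.2]}'|head -1;done; python3 -m inch '{"travel":[[0,0,0],[0,0,0]],"spin":[-0.12,-0.12]}'; python3 -c "
from h import *
s=robot.read_state();print(s['q'].round(3));to(.5005,-.217,.1,-.541)"
```

```text
t: 8.72
t: 9.55
t: 9.72
tool_pos: [0.4859, -0.151, 0.1726]
orientation: [2.716, 1.552, 0.015]
force: [0.0, 0.1, -0.4]
opening: 0.0469
gripper_force: 0.0
[-4.020e-01 -9.600e-02  1.833e+00 -1.000e-03  1.388e+00  1.310e-01]
grasp pt [ 0.4859 -0.151   0.1746] yang -0.533 tilt [ 0.015 -0.007 -1.   ] | travel [-0.0495  0.0449  0.0753] |d| 0.101 spin 0.008 F [ 0.   0.1 -0.4] op 0.0469 t 9.7
```

```bash
python3 -m inch '{"travel":[[-0.025,0.022,0],[-0.0495,0.0449,0],[-0.0495,0.0449,0.03],[-0.0495,0.0449,0.06],[-0.0495,0.0449,0.07],[-0.0495,0.0449,0.075],[-0.0495,0.0449,0.075]],"spin":[0,0,0,0,0.008,0.008,0.008]}'; python3 -c "
from h import *
to(.5005,-.217,.037,-.541)
p,W=cloud('top'); q,S=cloud('scene')
cv2.imwrite('pics/a2.png',np.hstack([cv2.resize(p[120:300,250:450],None,fx=2,fy=2),cv2.resize(q[170:350,200:400],None,fx=2,fy=2)])[:,:,::-1])"
```

```text
t: 10.3
tool_pos: [0.4996, -0.2163, 0.0974]
orientation: [2.729, 1.533, 0.013]
force: [-0.4, -0.1, 0.9]
opening: 0.0467
gripper_force: 0.0
grasp pt [ 0.4995 -0.2163  0.0994] yang -0.547 tilt [ 0.013 -0.006 -1.   ] | travel [-0.0002  0.0003  0.0624] |d| 0.062 spin -0.006 F [-0.4 -0.1  0.9] op 0.0467 t 10.3
```

View pics/a2.png

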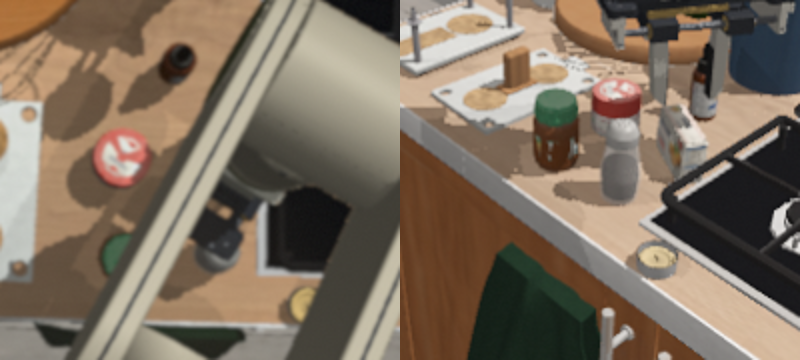

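```bash
python3 -c "
from h import *
import math
q,S=cloud('scene'); 
c=np.array([.4995,-.2163,.0804]); d=np.array([math.cos(-.547),math.sin(-.547),0])
for k in (-.0233,0,.0233): print((pix('scene',c+k*d)-[200,170])*2+[400,0])
print((pix('scene',[.5005,-.217,.049])-[200,170])*2+[400,0])
g=q[150:270,270:400].copy()
cv2.imwrite('pics/a3.png',cv2.resize(g,None,fx=5,fy=5,interpolation=cv2.INTER_CUBIC)[:,:,::-1])"
```

```text
[[662.29523597 101.27645122]]
[[683.3023297   99.19453461]]
[[704.09052825  97.13250971]]
[[682.07257147 123.99617192]]
```

View pics/a3.png

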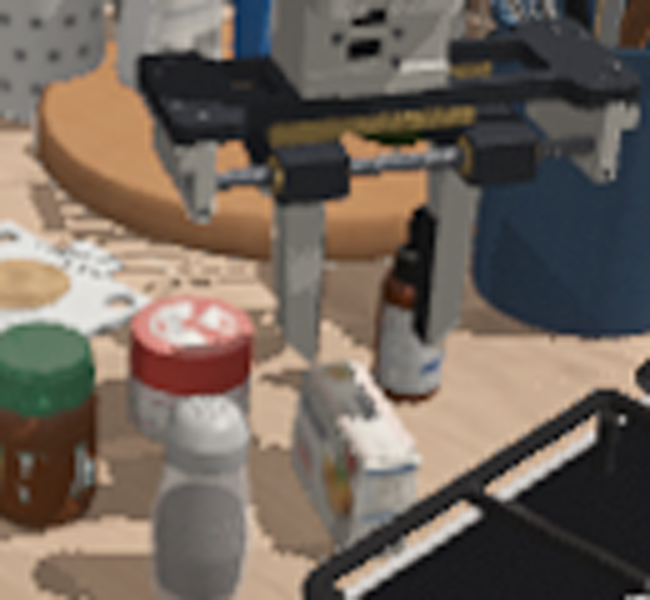

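```bash
python3 -m inch '{"travel":[[0,0,0.015],[0,0,0.03],[0,0,0.045],[0,0,0.055],[0,0,0.062],[0,0,0.062]],"spin":[0,0,0,0,0,0]}'; python3 -m inch '{"travel":[[0,0,0],[0,0,0],[0,0,0],[0,0,0],[0,0,0],[0,0,0]],"spin":[0,0,0,0,0,0]}' 0.8 15; python3 -c "
from h import *
to()"
```

```text
t: 10.95
tool_pos: [0.501, -0.217, 0.0357]
orientation: [2.726, 1.535, 0.014]
force: [-0.7, 1.0, 0.0]
opening: 0.0462
gripper_force: 0.0
t: 11.45
tool_pos: [0.502, -0.2176, 0.0376]
orientation: [2.724, 1.534, 0.016]
force: [-2.2, -0.3, 6.3]
opening: 0.0324
gripper_force: 15.0
grasp pt [ 0.502  -0.2176  0.0396] yang -0.545 tilt [ 0.016 -0.008 -1.   ] | travel [0. 0. 0.] |d| 0.000 spin 0.000 F [-2.2 -0.3  6.3] op 0.0324 t 11.4
```

```bash
python3 -m inch '{"travel":[[0,0,-0.01],[0,0,-0.03],[0,0,-0.06],[0,0,-0.09],[0,0,-0.12],[0,0,-0.14],[0,0,-0.14],[0,0,-0.14]],"spin":[0,0,0,0,0,0,0,0]}'; python3 -c "
from h import *
to(.434,.1955,.18,-np.pi/2+.01)"
```

```text
t: 12.12
tool_pos: [0.5002, -0.2168, 0.1785]
orientation: [2.723, 1.532, 0.018]
force: [0.1, 0.4, -1.0]
opening: 0.0322
gripper_force: 14.9
grasp pt [ 0.5002 -0.2168  0.1805] yang -0.545 tilt [ 0.018 -0.01  -1.   ] | travel [ 0.3181 -0.2704 -0.0046] |d| 0.418 spin 1.015 F [ 0.1  0.4 -1. ] op 0.0322 t 12.1
```

```bash
python3 -m inch '{"travel":[[0.015,-0.0128,0],[0.045,-0.038,0],[0.08,-0.068,0],[0.115,-0.098,0],[0.15,-0.128,0],[0.185,-0.157,0],[0.22,-0.187,0],[0.255,-0.217,0],[0.285,-0.242,0],[0.305,-0.259,0]],"spin":[0.1,0.2,0.3,0.4,0.5,0.6,0.7,0.8,0.9,1.0]}'; python3 -m inch '{"travel":[[0,0,0],[0,0,0]],"spin":[0,0]}'|head -1; python3 -c "
from h import *
print(robot.read_state()['q'].round(2))
to(.434,.1955,.1,-np.pi/2+.01)"
```

```text
t: 12.95
tool_pos: [0.4376, 0.1603, 0.1709]
orientation: [3.133, 0.046, 0.019]
force: [2.0, -0.8, -0.6]
opening: 0.0323
gripper_force: 14.9
t: 13.12
[ 0.25 -0.21  1.94 -0.01  1.4   1.78]
grasp pt [0.4378 0.1603 0.1729] yang -1.531 tilt [ 0.012 -0.008 -1.   ] | travel [-0.0032 -0.036   0.0725] |d| 0.081 spin 0.030 F [ 0.4  0.2 -0.7] op 0.0323 t 13.1
```

```bash
python3 -m inch '{"travel":[[-0.001,-0.015,0],[-0.0032,-0.036,0],[-0.0032,-0.036,0.03],[-0.0032,-0.036,0.06],[-0.0032,-0.036,0.0725],[-0.0032,-0.036,0.0725],[-0.0032,-0.036,0.0725]],"spin":[0.01,0.03,0.03,0.03,0.03,0.03,0.03]}'; python3 -c "
from h import *
to(.434,.1955,.056,-np.pi/2+.01)
q,S=cloud('scene')
cv2.imwrite('pics/a4.png',cv2.resize(q[90:230,130:310],None,fx=4,fy=4,interpolation=cv2.INTER_CUBIC)[:,:,::-1])"
```

```text
t: 13.7
tool_pos: [0.4353, 0.1925, 0.0985]
orientation: [3.132, 0.007, 0.018]
force: [0.2, 0.1, 0.5]
opening: 0.0324
gripper_force: 14.9
grasp pt [0.4353 0.1925 0.1005] yang -1.567 tilt [ 0.012 -0.009 -1.   ] | travel [-0.0018 -0.0034  0.0444] |d| 0.045 spin -0.006 F [0.2 0.1 0.5] op 0.0324 t 13.7
```

View pics/a4.png

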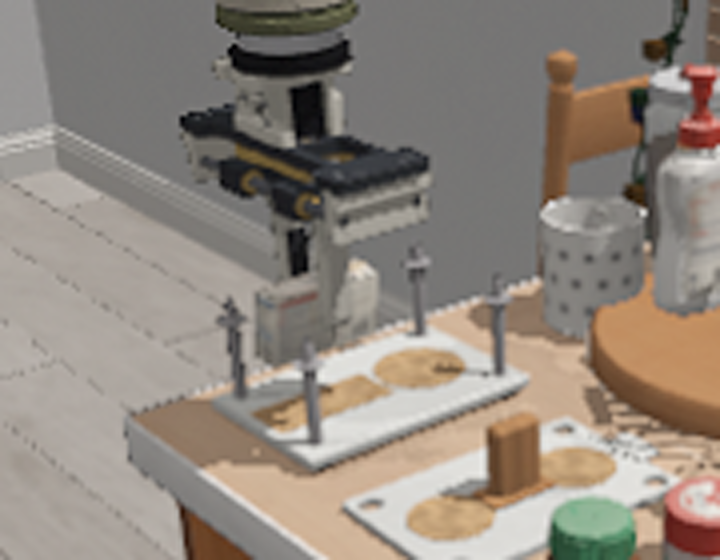

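```bash
python3 -m inch '{"travel":[[-0.001,-0.002,0],[-0.0015,-0.0034,0.012],[-0.0015,-0.0034,0.026],[-0.0015,-0.0034,0.036],[-0.0015,-0.0034,0.041],[-0.0015,-0.0034,0.0435],[-0.0015,-0.0034,0.0435]],"spin":[0,0,0,0,0,0,0]}'; python3 -c "
from h import *
to()"; python3 -m inch '{"travel":[[0,0,0],[0,0,0],[0,0,0],[0,0,0]],"spin":[0,0,0,0]}' 0.48; python3 -m inch '{"travel":[[0,0,-0.02],[0,0,-0.05],[0,0,-0.09],[0,0,-0.11],[0,0,-0.11]],"spin":[0,0,0,0,0]}';  python3 -c "
from h import *
to(.4985,-.1185,.18,-np.pi/2)"
```

```text
t: 14.33
tool_pos: [0.4349, 0.197, 0.0557]
orientation: [3.134, 0.007, 0.022]
force: [0.6, 0.3, -1.1]
opening: 0.0321
gripper_force: 14.9
grasp pt [0.4349 0.1971 0.0577] yang -1.566 tilt [ 0.014 -0.008 -1.   ] | travel [0. 0. 0.] |d| 0.000 spin 0.000 F [ 0.6  0.3 -1.1] op 0.0321 t 14.3
t: 14.67
tool_pos: [0.4357, 0.1973, 0.0568]
orientation: [3.134, 0.007, 0.025]
force: [0.0, 0.4, 0.3]
opening: 0.0478
gripper_force: 0.0
t: 15.08
tool_pos: [0.437, 0.1992, 0.1727]
orientation: [3.137, 0.007, 0.038]
force: [0.5, 0.1, 0.7]
opening: 0.0484
gripper_force: 0.0
grasp pt [0.437  0.1992 0.1747] yang -1.566 tilt [ 0.024 -0.004 -1.   ] | travel [ 0.0602  0.318  -0.0024] |d| 0.324 spin 0.004 F [0.5 0.1 0.7] op 0.0484 t 15.1
```

```bash
python3 -m inch '{"travel":[[0.006,0.034,0],[0.012,0.068,0],[0.018,0.102,0],[0.024,0.136,0],[0.03,0.17,0],[0.036,0.204,0],[0.042,0.238,0],[0.048,0.272,0],[0.054,0.3,0],[0.06,0.318,0]],"spin":[0,0,0,0,0,0,0,0,0,0]}' 0.16;python3 -m inch '{"travel":[[0,0,0],[0,0,0],[0,0,0]],"spin":[0,0,0]}'|head -1;  python3 -c "
from h import *
p,W=cloud('top');m=models.masks_of('top','carton')[0]['region']
P=W[m]; z=np.nanpercentile(P[:,2],80); T=P[abs(P[:,2]-z)<.006][:,:2].astype(np.float32)
print(z,cv2.minAreaRect(T))
q,S=cloud('scene');m=models.masks_of('scene','carton')[0]['region']
P=S[m]; z=np.nanpercentile(P[:,2],80); T=P[abs(P[:,2]-z)<.006][:,:2].astype(np.float32)
print(z,cv2.minAreaRect(T))
print(robot.read_state()['q'].round(3))
to(.4985,-.1185,.1,-np.pi/2)"
```

```text
t: 15.92
tool_pos: [0.4947, -0.1226, 0.169]
orientation: [3.133, 0.004, 0.023]
force: [0.4, -0.7, 0.3]
opening: 0.078
gripper_force: 0.0
t: 16.17
0.06692768021234287 ((0.43622028827667236, 0.19615605473518372), (0.02850034087896347, 0.08111361414194107), 89.64794921875)Traceback (most recent call last):
  File "<string>", line 6, in <module>
    q,S=cloud('scene');m=models.masks_of('scene','carton')[0]['region']
                         ~~~~~~~~~~~~~~~~~~~~~~~~~~~~~~~~~^^^
IndexError: list index out of range
```

```bash
python3 -c "
from h import *
print(robot.read_state()['q'].round(3))
to(.4985,-.1185,.034,-np.pi/2)"
```

```text
[-0.335 -0.093  1.836 -0.002  1.382  1.231]
grasp pt [ 0.4948 -0.1187  0.1715] yang -1.565 tilt [ 0.015 -0.007 -1.   ] | travel [ 0.0016 -0.0012  0.1375] |d| 0.138 spin 0.006 F [-0.4 -0.2  0.4] op 0.0780 t 16.4
```

```bash
python3 -m inch '{"travel":[[0.001,-0.001,0.02],[0.0016,-0.0012,0.05],[0.0016,-0.0012,0.08],[0.0016,-0.0012,0.105],[0.0016,-0.0012,0.12],[0.0016,-0.0012,0.13],[0.0016,-0.0012,0.137],[0.0016,-0.0012,0.137]],"spin":[0,0,0,0,0,0,0,0]}';python3 -m inch '{"travel":[[0,0,0],[0,0,0],[0,0,0],[0,0,0],[0,0,0],[0,0,0]],"spin":[0,0,0,0,0,0]}' 0.5 20;  python3 -c "
from h import *
to()";python3 -m inch '{"travel":[[0,0,-0.01],[0,0,-0.03],[0,0,-0.06],[0,0,-0.09],[0,0,-0.12],[0,0,-0.145],[0,0,-0.145],[0,0,-0.145]],"spin":[0,0,0,0,0,0,0,0]}';  python3 -c "
from h import *
to(.518,.1965,.18,-np.pi/2+.01)"
```

```text
t: 17.03
tool_pos: [0.498, -0.119, 0.0316]
orientation: [3.134, 0.008, 0.021]
force: [-0.3, -0.0, -0.5]
opening: 0.078
gripper_force: 0.0
t: 17.53
tool_pos: [0.4996, -0.1198, 0.0339]
orientation: [3.133, 0.007, 0.026]
force: [-1.6, 1.5, 6.6]
opening: 0.0578
gripper_force: 20.0
grasp pt [ 0.4996 -0.1198  0.0359] yang -1.567 tilt [ 0.017 -0.008 -1.   ] | travel [0. 0. 0.] |d| 0.000 spin 0.000 F [-1.6  1.5  6.6] op 0.0578 t 17.5
t: 18.2
tool_pos: [0.4977, -0.119, 0.1801]
orientation: [3.132, 0.007, 0.03]
force: [0.2, -0.3, -1.5]
opening: 0.0576
gripper_force: 20.0
grasp pt [ 0.4976 -0.119   0.1821] yang -1.567 tilt [ 0.019 -0.009 -1.   ] | travel [ 0.0217 -0.3154 -0.0004] |d| 0.316 spin -0.006 F [ 0.2 -0.3 -1.5] op 0.0576 t 18.2
```

```bash
python3 -m inch '{"travel":[[0.001,-0.015,0],[0.003,-0.045,0],[0.006,-0.08,0],[0.008,-0.115,0],[0.01,-0.15,0],[0.013,-0.185,0],[0.016,-0.22,0],[0.018,-0.255,0],[0.02,-0.285,0],[0.0217,-0.305,0]],"spin":[0,0,0,0,0,0,0,0,0,0]}';python3 -m inch '{"travel":[[0,-0.01,0],[0,-0.01,0],[0,-0.01,0]],"spin":[-0.006,-0.006,-0.006]}'|head -1;  python3 -c "
from h import *
to(.518,.1965,.053,-np.pi/2+.01)"
```

```text
t: 19.03
tool_pos: [0.5153, 0.1892, 0.1736]
orientation: [3.134, 0.01, 0.018]
force: [0.2, 0.1, -0.8]
opening: 0.0575
gripper_force: 20.0
t: 19.28
grasp pt [0.516  0.196  0.1763] yang -1.559 tilt [ 0.013 -0.009 -1.   ] | travel [ 0.0004 -0.0016  0.1233] |d| 0.123 spin 0.001 F [-0.2  0.3 -1.4] op 0.0577 t 19.3
```

```bash
python3 -m inch '{"travel":[[0,-0.001,0.02],[0.001,-0.0016,0.05],[0.001,-0.0016,0.08],[0.001,-0.0016,0.1],[0.001,-0.0016,0.11],[0.001,-0.0016,0.117],[0.001,-0.0016,0.121],[0.001,-0.0016,0.122],[0.001,-0.0016,0.122]],"spin":[0,0,0,0,0,0,0,0,0]}';  python3 -c "
from h import *
to()"; python3 -m inch '{"travel":[[0,0,0],[0,0,0],[0,0,0],[0,0,0]],"spin":[0,0,0,0]}' 0.18; python3 -m inch '{"travel":[[0,0,-0.02],[0,0,-0.05],[0,0,-0.09],[0,0,-0.12],[0,0,-0.13]],"spin":[0,0,0,0,0]}';  python3 -c "
from h import *
to(.466,.025,.18,-np.pi/2-.03)"
```

```text
t: 20.03
tool_pos: [0.5205, 0.1972, 0.0547]
orientation: [3.134, 0.016, 0.026]
force: [0.5, 0.3, -0.2]
opening: 0.0578
gripper_force: 20.0
grasp pt [0.5205 0.1972 0.0567] yang -1.561 tilt [ 0.017 -0.007 -1.   ] | travel [0. 0. 0.] |d| 0.000 spin 0.000 F [ 0.5  0.3 -0.2] op 0.0578 t 20.0
t: 20.37
tool_pos: [0.52, 0.1975, 0.0542]
orientation: [3.134, 0.017, 0.025]
force: [0.7, 0.2, 0.3]
opening: 0.0748
gripper_force: 0.0
t: 20.78
tool_pos: [0.5203, 0.1992, 0.19]
orientation: [3.136, 0.017, 0.036]
force: [0.3, -0.3, 1.2]
opening: 0.0762
gripper_force: 0.0
grasp pt [0.5203 0.1992 0.192 ] yang -1.560 tilt [ 0.023 -0.005 -1.   ] | travel [-0.0564  0.1735  0.0116] |d| 0.183 spin 0.041 F [ 0.3 -0.3  1.2] op 0.0762 t 20.8
```

```bash
python3 -m inch '{"travel":[[-0.01,0.03,0],[-0.02,0.06,0],[-0.03,0.09,0],[-0.04,0.12,0],[-0.05,0.15,0],[-0.0564,0.1735,0],[-0.0564,0.1735,0],[-0.0564,0.1735,0]],"spin":[0,0.01,0.02,0.03,0.041,0.041,0.041,0.041]}' 0.57 | head -1;  python3 -c "
from h import *
p,W=cloud('top');q,S=cloud('scene')
to(.466,.025,.045,-np.pi/2-.03)
for n in ('carton','pot'):
  for c,M in (('top',W),('scene',S)):
    r=models.masks_of(c,n)
    if r:
      P=M[r[0]['region']]; z=np.nanpercentile(P[:,2],80); T=P[abs(P[:,2]-z)<.006][:,:2].astype(np.float32); print(n,c,z,r[0]['p'],cv2.minAreaRect(T))
cv2.imwrite('pics/a5.png',np.hstack([cv2.resize(p[140:290,100:250],None,fx=2.6,fy=2.6),cv2.resize(q[120:270,160:310],None,fx=2.6,fy=2.6)])[:,:,::-1])"
```

```text
t: 21.45
grasp pt [0.4632 0.0247 0.1859] yang -1.602 tilt [ 0.015 -0.007 -1.   ] | travel [ 0.0007 -0.0013  0.1409] |d| 0.141 spin -0.001 F [-0.2 -0.3  0.3] op 0.0402 t 21.6
carton scene 0.06391153759208743 0.84 ((0.430956095457077, 0.1930072009563446), (0.029209645465016365, 0.07606061547994614), 89.93354797363281)
pot top 0.0072287707063904095 0.48 ((0.46604278683662415, 0.026782270520925522), (0.11970847100019455, 0.18174487352371216), 88.17317962646484)
pot scene 0.0653142192672425 0.94 ((0.5180221796035767, 0.1950317919254303), (0.05577702820301056, 0.05430755764245987), 38.350791931152344)
```

View pics/a5.png

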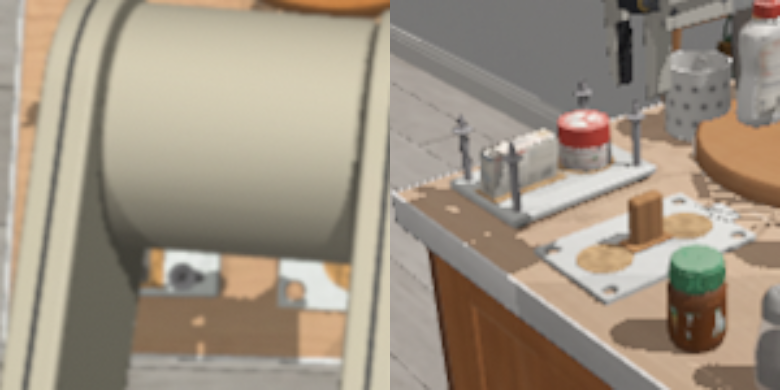

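```bash
python3 -m inch '{"travel":[[0.0007,-0.0013,0.02],[0.0007,-0.0013,0.05],[0.0007,-0.0013,0.08],[0.0007,-0.0013,0.11],[0.0007,-0.0013,0.125],[0.0007,-0.0013,0.135],[0.0007,-0.0013,0.141],[0.0007,-0.0013,0.141]],"spin":[0,0,0,0,0,0,0,0]}';python3 -m inch '{"travel":[[0,0,0],[0,0,0],[0,0,0],[0,0,0],[0,0,0],[0,0,0]],"spin":[0,0,0,0,0,0]}' 0.95 50;  python3 -c "
from h import *
to()";python3 -m inch '{"travel":[[0,0,-0.01],[0,0,-0.02],[0,0,-0.04],[0,0,-0.065],[0,0,-0.09],[0,0,-0.11],[0,0,-0.12],[0,0,-0.12],[0,0,-0.12]],"spin":[0,0,0,0,0,0,0,0,0]}';  python3 -c "
from h import *
to(.476,.196,.18,-np.pi/2+.01)"
```

```text
t: 22.42
tool_pos: [0.4655, 0.0247, 0.0423]
orientation: [3.134, -0.047, 0.021]
force: [0.3, -0.1, -0.1]
opening: 0.0397
gripper_force: 0.0
t: 22.92
tool_pos: [0.4668, 0.0245, 0.0442]
orientation: [3.134, -0.048, 0.027]
force: [-1.7, -0.2, 5.2]
opening: 0.0156
gripper_force: 50.0
grasp pt [0.4668 0.0246 0.0462] yang -1.602 tilt [ 0.017 -0.007 -1.   ] | travel [0. 0. 0.] |d| 0.000 spin 0.000 F [-1.7 -0.2  5.2] op 0.0156 t 22.9
t: 23.67
tool_pos: [0.4643, 0.0253, 0.1632]
orientation: [3.134, -0.048, 0.025]
force: [-0.4, -0.2, -2.7]
opening: 0.016
gripper_force: 50.0
grasp pt [0.4643 0.0253 0.1652] yang -1.602 tilt [ 0.016 -0.008 -1.   ] | travel [ 0.0067 -0.1709 -0.0159] |d| 0.172 spin -0.041 F [-0.4 -0.2 -2.7] op 0.0160 t 23.7
```

```bash
python3 -m inch '{"travel":[[0.001,-0.01,-0.003],[0.002,-0.035,-0.006],[0.003,-0.06,-0.009],[0.004,-0.085,-0.009],[0.005,-0.11,-0.009],[0.006,-0.135,-0.009],[0.007,-0.155,-0.009],[0.008,-0.166,-0.009],[0.009,-0.1705,-0.009],[0.009,-0.1705,-0.009]],"spin":[-0.004,-0.008,-0.013,-0.018,-0.024,-0.03,-0.036,-0.041,-0.041,-0.041]}';python3 -m inch '{"travel":[[0,0,0],[0,0,0]],"spin":[0,0]}'|head -1;  python3 -c "
from h import *
to(.4763,.1954,.165,-np.pi/2+.01)
q,S=cloud('scene')
cv2.imwrite('pics/a6.png',cv2.resize(q[110:210,160:300],None,fx=5.6,fy=5.6,interpolation=cv2.INTER_CUBIC)[:,:,::-1])"
```

```text
t: 24.5
tool_pos: [0.4776, 0.1961, 0.1698]
orientation: [3.133, 0.018, 0.02]
force: [-0.0, -0.3, -2.1]
opening: 0.0159
gripper_force: 50.0
t: 24.67
grasp pt [0.478  0.1946 0.1726] yang -1.561 tilt [ 0.014 -0.008 -1.   ] | travel [-0.0018 -0.0009  0.0075] |d| 0.008 spin -0.001 F [ 0.  -0.6 -2.4] op 0.0159 t 24.7
```

View pics/a6.png

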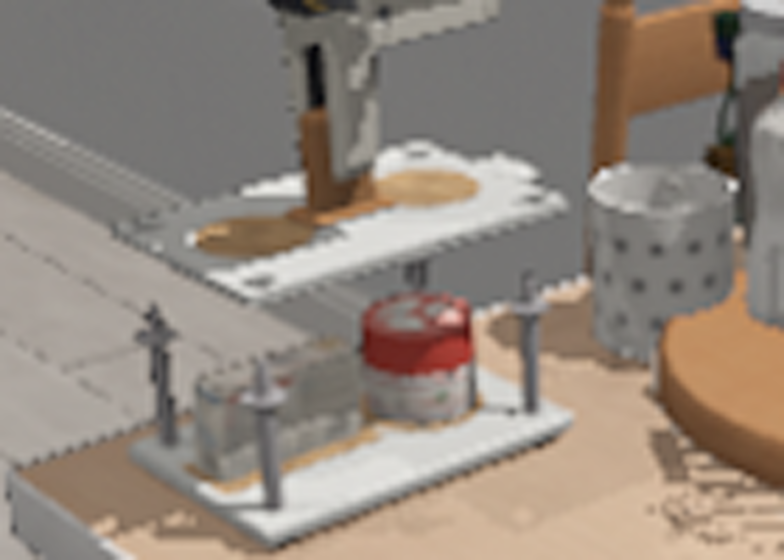

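```bash
cat >> h.py <<'E'
def plane(c,u,v,z):
    i=optics.camera_info(c); V=i["view"]
    n=cv2.undistortPoints(np.array([[[u,v]]],float),i["camera_matrix"],i["dist"])[0,0]
    r=V[:3,:3].T@np.array([*n,1]); o=-V[:3,:3].T@V[:3,3]; return (o+r*(z-o[2])/r[2])[:2]
E
python3 -c "
from h import *
f=lambda L,z:np.array([plane('scene',160+(u+.5)/5.6-.5,110+(v+.5)/5.6-.5,z) for u,v in L])
h=f([(265,281),(547,202),(140,228),(418,152)],.131); t=f([(262,366),(530,283),(153,312)],.093)
print(h.round(4),h.mean(0)); print(t.round(4)); print((h[:3]-t).round(4),(h[:3]-t).mean(0))
to()"
```

```text
[[0.4044 0.1484]
 [0.5636 0.1429]
 [0.3964 0.2443]
 [0.5606 0.2451]] [0.48127097 0.19520361]
[[0.3963 0.1442]
 [0.5493 0.1401]
 [0.3915 0.232 ]]
[[0.0082 0.0043]
 [0.0143 0.0028]
 [0.0049 0.0123]] [0.00913269 0.00647151]
grasp pt [0.4782 0.1945 0.1728] yang -1.562 tilt [ 0.015 -0.008 -1.   ] | travel [0. 0. 0.] |d| 0.000 spin 0.000 F [-0.  -0.3 -1.8] op 0.0158 t 24.7
```

```bash
python3 -m inch '{"travel":[[-0.001,-0.001,0.004],[-0.002,-0.001,0.01],[-0.0024,-0.001,0.017],[-0.0024,-0.001,0.023],[-0.0024,-0.001,0.0275],[-0.0024,-0.001,0.0275],[-0.0024,-0.001,0.0275]],"spin":[0,0,0,0,0,0,0]}';  python3 -c "
from h import *
to(.4763,.1954,.165,-np.pi/2+.01)
q,S=cloud('scene')
cv2.imwrite('pics/a7.png',cv2.resize(q[125:195,170:290],None,fx=6.6,fy=6.6,interpolation=cv2.INTER_CUBIC)[:,:,::-1])
w=(q.min(2)>110)&(S[...,0]>.36)&(S[...,0]<.62)&(S[...,1]>.1)&(S[...,1]<.3)&(S[...,2]>.09)&(S[...,2]<.12)
P=S[w];z=np.median(P[:,2]);T=P[abs(P[:,2]-z)<.008][:,:2].astype(np.float32);print(z,len(T),cv2.minAreaRect(T))"
```

```text
t: 25.3
tool_pos: [0.4758, 0.1961, 0.1428]
orientation: [3.133, 0.016, 0.022]
force: [0.3, -0.3, -1.8]
opening: 0.0159
gripper_force: 50.0
grasp pt [0.4758 0.1962 0.1448] yang -1.560 tilt [ 0.014 -0.008 -1.   ] | travel [ 0.0008  0.0009 -0.0202] |d| 0.020 spin 0.000 F [ 0.3 -0.3 -1.8] op 0.0159 t 25.3
0.10413761758281202 955 ((0.4839518666267395, 0.1958426684141159), (0.20348462462425232, 0.1251642405986786), 0.275047242641449)
```

View pics/a7.png

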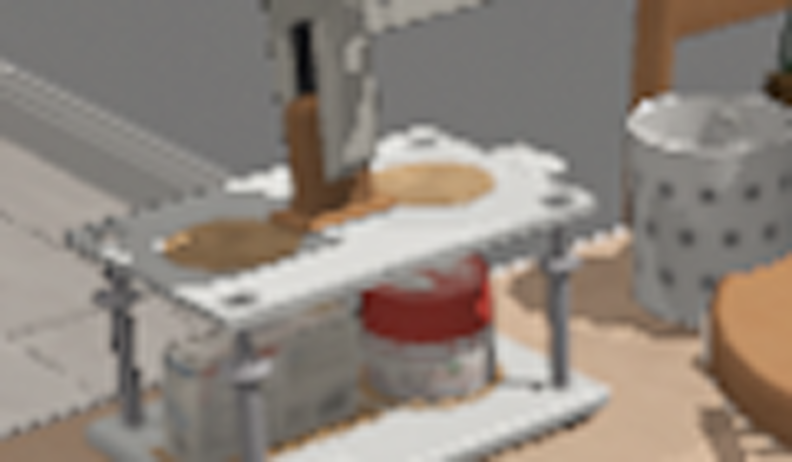

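```bash
python3 -m inch '{"travel":[[0.001,0.001,0],[0.002,0.002,0],[0.002,0.002,0.004],[0.002,0.002,0.008],[0.002,0.002,0.012],[0.002,0.002,0.012]],"spin":[0,0,0,0,0,0]}';  python3 -c "
from h import *
to()
q,S=cloud('scene')
cv2.imwrite('pics/a8.png',cv2.resize(q[125:195,170:290],None,fx=6.6,fy=6.6,interpolation=cv2.INTER_CUBIC)[:,:,::-1])"
```

```text
t: 25.85
tool_pos: [0.4776, 0.194, 0.1301]
orientation: [3.133, 0.016, 0.02]
force: [0.1, -0.9, -2.9]
opening: 0.0158
gripper_force: 50.0
grasp pt [0.4776 0.194  0.1321] yang -1.560 tilt [ 0.013 -0.008 -1.   ] | travel [0. 0. 0.] |d| 0.000 spin 0.000 F [ 0.1 -0.9 -2.9] op 0.0158 t 25.9
```

View pics/a8.png

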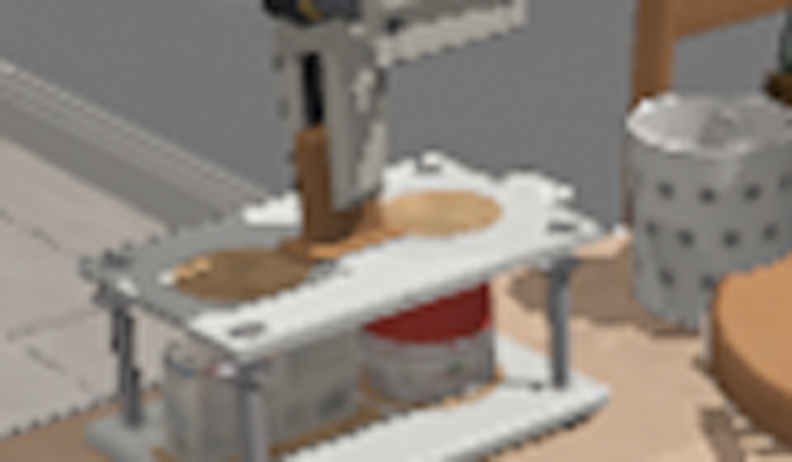

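```bash
python3 -m inch '{"travel":[[0,0,0.003],[0,0,0.006],[0,0,0.009],[0,0,0.0105],[0,0,0.0105]],"spin":[0,0,0,0,0]}';  python3 -c "
from h import *
to()"
```

```text
t: 26.32
tool_pos: [0.4785, 0.1941, 0.1208]
orientation: [3.134, 0.016, 0.023]
force: [0.8, -0.1, -2.3]
opening: 0.0156
gripper_force: 50.0
grasp pt [0.4785 0.1941 0.1228] yang -1.560 tilt [ 0.015 -0.008 -1.   ] | travel [0. 0. 0.] |d| 0.000 spin 0.000 F [ 0.8 -0.1 -2.3] op 0.0156 t 26.3
```

```bash
python3 -m inch '{"travel":[[0,0,0.001],[0,0,0.0015],[0,0,0.0015]],"spin":[0,0,0]}';  python3 -m inch '{"travel":[[0,0,0],[0,0,0],[0,0,0],[0,0,0]],"spin":[0,0,0,0]}' 0.6 20; python3 -m inch '{"travel":[[0,0,-0.02],[0,0,-0.05],[0,0,-0.08],[0,0,-0.1],[0,0,-0.1]],"spin":[0,0,0,0,0]}'; python3 -c "
from h import *
to(.3995,-.1235,.22,-np.pi/2)"
```

```text
t: 26.57
tool_pos: [0.4787, 0.1941, 0.1204]
orientation: [3.134, 0.016, 0.024]
force: [-4.4, -2.2, 5.8]
opening: 0.0159
gripper_force: 50.0
t: 26.9
tool_pos: [0.4787, 0.1942, 0.1195]
orientation: [3.134, 0.016, 0.024]
force: [0.2, -0.7, -0.4]
opening: 0.0358
gripper_force: 0.0
t: 27.32
tool_pos: [0.4797, 0.1958, 0.2252]
orientation: [3.136, 0.016, 0.036]
force: [0.7, 0.6, 0.9]
opening: 0.0369
gripper_force: 0.0
grasp pt [0.4797 0.1958 0.2272] yang -1.560 tilt [ 0.023 -0.005 -1.   ] | travel [-0.0837  0.3184  0.007 ] |d| 0.329 spin 0.010 F [0.7 0.6 0.9] op 0.0369 t 27.3
```

Now to the jar; then check the tray with both cameras.

```bash
python3 -m inch '{"travel":[[-0.009,0.034,0],[-0.018,0.068,0],[-0.027,0.102,0],[-0.036,0.136,0],[-0.045,0.17,0],[-0.054,0.204,0],[-0.063,0.238,0],[-0.072,0.272,0],[-0.081,0.305,0],[-0.0837,0.3184,0]],"spin":[0,0,0,0,0.01,0.01,0.01,0.01,0.01,0.01]}' 0.25|head -1;python3 -m inch '{"travel":[[0,0,0],[0,0,0],[0,0,0]],"spin":[0,0,0]}'|head -1;  python3 -c "
from h import *
p,W=cloud('top');q,S=cloud('scene')
to(.3995,-.1235,.05,-np.pi/2)
print(robot.read_state()['q'].round(2))
for n,M,im in (('top',W,p),('scene',S,q)):
    w=(im.min(2)>110)&(M[...,0]>.36)&(M[...,0]<.62)&(M[...,1]>.1)&(M[...,1]<.3)&(M[...,2]>.07)&(M[...,2]<.105)
    P=M[w];z=np.median(P[:,2]);T=P[abs(P[:,2]-z)<.008][:,:2].astype(np.float32);print(n,z,len(T),cv2.minAreaRect(T))
cv2.imwrite('pics/a9.png',np.hstack([cv2.resize(p[150:260,100:210],None,fx=3.5,fy=3.5),cv2.resize(q[120:230,170:280],None,fx=3.5,fy=3.5)])[:,:,::-1])"
```

```text
t: 28.15
t: 28.4
grasp pt [ 0.3969 -0.1233  0.2224] yang -1.569 tilt [ 0.015 -0.007 -1.   ] | travel [ 1.000e-04 -1.000e-03  1.724e-01] |d| 0.172 spin 0.002 F [-0.3 -0.3 -0.7] op 0.0695 t 28.5
[-0.42 -0.4   2.   -0.    1.53  1.14]
top 0.08164200139253062 4707 ((0.488812118768692, 0.19533133506774902), (0.20299382507801056, 0.12209032475948334), 0.365515798330307)
scene 0.08155678897059546 1111 ((0.48626646399497986, 0.19410783052444458), (0.20369428396224976, 0.12580570578575134), 0.5927565097808838)
```

View pics/a9.png

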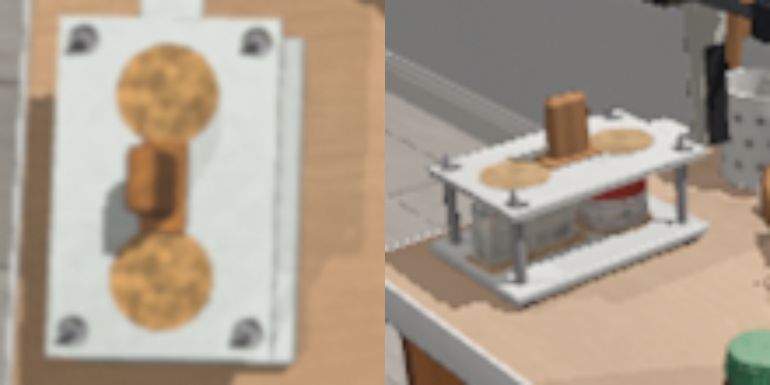

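```bash
python3 -m inch '{"travel":[[0,-0.001,0.03],[0,-0.001,0.06],[0,-0.001,0.09],[0,-0.001,0.12],[0,-0.001,0.145],[0,-0.001,0.16],[0,-0.001,0.17],[0,-0.001,0.177],[0,-0.001,0.177]],"spin":[0,0,0,0,0,0,0,0,0]}';python3 -m inch '{"travel":[[0,0,0],[0,0,0],[0,0,0],[0,0,0],[0,0,0],[0,0,0]],"spin":[0,0,0,0,0,0]}' 0.6 20;  python3 -c "
from h import *
to()";python3 -m inch '{"travel":[[0,0,-0.01],[0,0,-0.03],[0,0,-0.06],[0,0,-0.09],[0,0,-0.12],[0,0,-0.15],[0,0,-0.18],[0,0,-0.2],[0,0,-0.2]],"spin":[0,0,0,0,0,0,0,0,0]}';  python3 -c "
from h import *
to(.428,.194,.24,-np.pi/2+.01)"
```

```text
t: 29.25
tool_pos: [0.3989, -0.1239, 0.0427]
orientation: [3.135, 0.002, 0.021]
force: [-0.7, -0.1, 0.3]
opening: 0.0698
gripper_force: 0.0
t: 29.75
tool_pos: [0.4002, -0.1249, 0.0446]
orientation: [3.133, 0.0, 0.026]
force: [0.0, 2.3, 6.3]
opening: 0.0475
gripper_force: 20.0
grasp pt [ 0.4001 -0.1249  0.0466] yang -1.571 tilt [ 0.017 -0.008 -1.   ] | travel [0. 0. 0.] |d| 0.000 spin 0.000 F [0.  2.3 6.3] op 0.0475 t 29.8
t: 30.5
tool_pos: [0.3982, -0.1242, 0.2495]
orientation: [3.13, 0.0, 0.035]
force: [0.4, -1.5, 0.7]
opening: 0.0472
gripper_force: 20.0
grasp pt [ 0.3981 -0.1242  0.2515] yang -1.571 tilt [ 0.022 -0.011 -1.   ] | travel [ 0.0297 -0.3183  0.0085] |d| 0.320 spin -0.010 F [ 0.4 -1.5  0.7] op 0.0472 t 30.5
```

```bash
python3 -m inch '{"travel":[[0.001,-0.015,0],[0.004,-0.045,0],[0.007,-0.08,0],[0.01,-0.115,0],[0.014,-0.15,0],[0.018,-0.185,0],[0.022,-0.22,0],[0.025,-0.255,0],[0.028,-0.285,0],[0.0297,-0.305,0]],"spin":[0,0,0,0,0,0,-0.01,-0.01,-0.01,-0.01]}'|head -1;python3 -m inch '{"travel":[[0,-0.01,0],[0,-0.012,0],[0,-0.012,0]],"spin":[0,0,0]}'|head -1;  python3 -c "
from h import *
to(.428,.194,.13,-np.pi/2+.01)"
```

```text
t: 31.33
t: 31.58
grasp pt [0.4253 0.1935 0.243 ] yang -1.559 tilt [ 0.014 -0.009 -1.   ] | travel [ 0.0012 -0.0014  0.113 ] |d| 0.113 spin 0.001 F [-0.3 -0.8 -0.6] op 0.0472 t 31.6
```

```bash
python3 -m inch '{"travel":[[0.001,-0.001,0.02],[0.001,-0.001,0.045],[0.001,-0.001,0.07],[0.001,-0.001,0.09],[0.001,-0.001,0.102],[0.001,-0.001,0.109],[0.001,-0.001,0.1125],[0.001,-0.001,0.1125],[0.001,-0.001,0.1125]],"spin":[0,0,0,0,0,0,0,0,0]}';  python3 -c "
from h import *
to()"
```

```text
t: 32.33
tool_pos: [0.4293, 0.1939, 0.1303]
orientation: [3.134, 0.016, 0.026]
force: [-0.1, 0.9, -0.7]
opening: 0.0469
gripper_force: 20.0
grasp pt [0.4292 0.1939 0.1323] yang -1.561 tilt [ 0.016 -0.007 -1.   ] | travel [0. 0. 0.] |d| 0.000 spin 0.000 F [-0.1  0.9 -0.7] op 0.0469 t 32.3
```

```bash
python3 -m inch '{"travel":[[0,0,0.0015],[0,0,0.003],[0,0,0.003]],"spin":[0,0,0]}';python3 -m inch '{"travel":[[0,0,0],[0,0,0],[0,0,0],[0,0,0]],"spin":[0,0,0,0]}' 0.29;python3 -m inch '{"travel":[[0,0,-0.02],[0,0,-0.05],[0,0,-0.09],[0,0,-0.11],[0,0,-0.11]],"spin":[0,0,0,0,0]}'|head -2; python3 -c "
from h import *
to(.408,-.2125,.24,-np.pi/2)"
```

```text
t: 32.58
tool_pos: [0.4289, 0.1942, 0.1268]
orientation: [3.134, 0.017, 0.025]
force: [-0.2, 0.1, 0.3]
opening: 0.0468
gripper_force: 20.0
t: 32.92
tool_pos: [0.4286, 0.194, 0.1263]
orientation: [3.134, 0.016, 0.023]
force: [0.3, 0.2, -0.3]
opening: 0.0649
gripper_force: 0.0
t: 33.33
tool_pos: [0.4296, 0.1958, 0.2424]
grasp pt [0.4295 0.1958 0.2444] yang -1.560 tilt [ 0.024 -0.005 -1.   ] | travel [-0.0259  0.408   0.0058] |d| 0.409 spin 0.010 F [-0.1 -0.6  0.1] op 0.0663 t 33.3
```

```bash
python3 -m inch '{"travel":[[-0.003,0.04,0],[-0.006,0.08,0],[-0.009,0.12,0],[-0.012,0.16,0],[-0.014,0.2,0],[-0.016,0.24,0],[-0.018,0.28,0],[-0.02,0.32,0],[-0.023,0.36,0],[-0.0259,0.4,0]],"spin":[-0.08,-0.16,-0.24,-0.32,-0.4,-0.48,-0.56,-0.64,-0.72,-0.785]}' 0.35|head -1;python3 -m inch '{"travel":[[0,0,0],[0,0,0],[0,0,0]],"spin":[0,0,0]}'|head -1;  python3 -c "
from h import *
p,W=cloud('top');q,S=cloud('scene')
to(.408,-.2125,.05,-np.pi/4)
print(robot.read_state()['q'].round(2))
P=W[(W[...,0]>.38)&(W[...,0]<.5)&(abs(W[...,1]-.195)<.04)&(W[...,2]>.145)];print('jar',np.nanmax(P[:,2]),cv2.minAreaRect(P[:,:2].astype(np.float32)))
w=(p.min(2)>110)&(W[...,0]>.36)&(W[...,0]<.62)&(W[...,1]>.1)&(W[...,1]<.3)&(W[...,2]>.074)&(W[...,2]<.09)
print(cv2.minAreaRect(W[w][:,:2].astype(np.float32)))"
```

```text
t: 34.17
t: 34.42
grasp pt [ 0.4052 -0.2042  0.2406] yang -0.775 tilt [ 0.015 -0.007 -1.   ] | travel [-0.005   0.0048  0.1907] |d| 0.191 spin 0.011 F [0.4 0.7 0.6] op 0.0603 t 34.5
[-0.58 -0.29  1.88  0.    1.54  0.19]
jar 0.16632212762336107 ((0.4292532205581665, 0.19471174478530884), (0.04544004797935486, 0.04617113620042801), 63.87844467163086)
((0.4887206256389618, 0.19548068940639496), (0.2033381313085556, 0.12176098674535751), 0.8506168723106384)
```

```bash
python3 -m inch '{"travel":[[-0.005,0.0048,0.01],[-0.005,0.0048,0.04],[-0.005,0.0048,0.075],[-0.005,0.0048,0.11],[-0.005,0.0048,0.14],[-0.005,0.0048,0.165],[-0.005,0.0048,0.18],[-0.005,0.0048,0.19],[-0.005,0.0048,0.19]],"spin":[0,0,0,0,0,0,0,0,0]}';python3 -c "
from h import *
to(.408,-.2125,.05)"; python3 -m inch '{"travel":[[0,0,0],[0,0,0],[0,0,0],[0,0,0],[0,0,0],[0,0,0]],"spin":[0,0,0,0,0,0]}' 0.62 20;  python3 -c "
from h import *
to()";python3 -m inch '{"travel":[[0,0,-0.01],[0,0,-0.03],[0,0,-0.06],[0,0,-0.09],[0,0,-0.12],[0,0,-0.15],[0,0,-0.18],[0,0,-0.2],[0,0,-0.2]],"spin":[0,0,0,0,0,0,0,0,0]}';  python3 -c "
from h import *
to(.528,.194,.24,-np.pi/2+.01)"
```

```text
t: 35.27
tool_pos: [0.4064, -0.2121, 0.0462]
orientation: [2.887, 1.215, 0.013]
force: [-0.7, 0.3, -0.1]
opening: 0.0604
gripper_force: 0.0
grasp pt [ 0.4064 -0.2121  0.0482] yang -0.774 tilt [ 0.011 -0.005 -1.   ] | travel [ 0.0009  0.0015 -0.0017] |d| 0.002 spin 0.000 F [-0.7  0.3 -0.1] op 0.0604 t 35.3
t: 35.77
tool_pos: [0.4087, -0.2143, 0.0504]
orientation: [2.883, 1.211, 0.019]
force: [-1.7, 1.7, 6.8]
opening: 0.0392
gripper_force: 20.2
grasp pt [ 0.4087 -0.2143  0.0524] yang -0.775 tilt [ 0.017 -0.009 -1.   ] | travel [0. 0. 0.] |d| 0.000 spin 0.000 F [-1.7  1.7  6.8] op 0.0392 t 35.8
t: 36.52
tool_pos: [0.4069, -0.2137, 0.2554]
orientation: [2.877, 1.209, 0.025]
force: [1.2, -0.6, -0.1]
opening: 0.0395
gripper_force: 19.7
grasp pt [ 0.4068 -0.2137  0.2574] yang -0.776 tilt [ 0.023 -0.013 -1.   ] | travel [ 0.3758 -0.1992  0.0149] |d| 0.426 spin 0.785 F [ 1.2 -0.6 -0.1] op 0.0395 t 36.5
```

```bash
python3 -c "
from h import *
q,S=cloud('scene')
print(pix('scene',[.407,-.2137,.257]))
cv2.imwrite('pics/b1.png',cv2.resize(q[60:280,220:400],None,fx=2.7,fy=2.7,interpolation=cv2.INTER_CUBIC)[:,:,::-1])"
```

```text
[[314.69587523 151.51908254]]
```

View pics/b1.png

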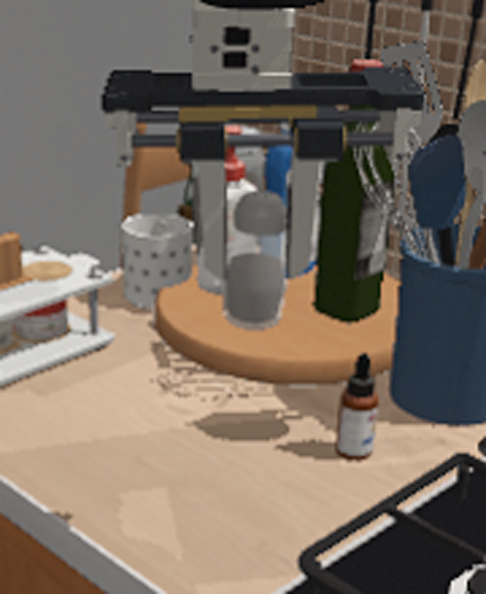

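```bash
python3 -c "
from h import *
q,S=cloud('scene');r=models.masks_of('scene','shaker');print([x['p'] for x in r])
P=S[r[0]['region']];P=P[np.hypot(P[:,0]-.407,P[:,1]+.2137)<.06]
for z in np.arange(.2,.305,.01):
    T=P[abs(P[:,2]-z)<.005]
    if len(T): 
        d=T[:,:2]-[.407,-.2137]; print('%.2f'%z,len(T),'closing',(d@[.707,-.707]).min().round(4),(d@[.707,-.707]).max().round(4),'perp',(d@[.707,.707]).min().round(4),(d@[.707,.707]).max().round(4))
"
```

```text
[0.87]
0.20 7 closing -0.003 0.0116 perp -0.0203 -0.0141
0.21 101 closing -0.0212 0.0168 perp -0.0246 -0.0074
0.22 108 closing -0.0214 0.0182 perp -0.0253 -0.0069
0.23 124 closing -0.0218 0.0197 perp -0.0254 -0.0032
0.24 129 closing -0.0203 0.0172 perp -0.0236 -0.0056
0.25 124 closing -0.0204 0.0166 perp -0.0214 -0.0001
0.26 122 closing -0.0189 0.0163 perp -0.0196 0.0023
0.27 97 closing -0.016 0.0155 perp -0.0182 -0.0038
0.28 123 closing -0.0163 0.017 perp -0.0179 0.0006
0.29 82 closing -0.013 0.013 perp -0.0141 0.0068
```

```bash
python3 -m inch '{"travel":[[0.015,-0.008,0],[0.045,-0.024,0],[0.08,-0.042,0],[0.115,-0.061,0],[0.15,-0.08,0],[0.185,-0.098,0],[0.22,-0.117,0],[0.255,-0.135,0],[0.285,-0.151,0],[0.31,-0.164,0]],"spin":[0.07,0.15,0.23,0.31,0.39,0.47,0.55,0.63,0.71,0.785]}'|head -1;python3 -m inch '{"travel":[[0,0,0],[0,0,0],[0,0,0]],"spin":[0,0,0]}'|head -1;  python3 -c "
from h import *
to(.528,.194,.24,-np.pi/2+.01)"
```

```text
t: 37.5
t: 37.75
grasp pt [0.5038 0.1235 0.2481] yang -1.559 tilt [ 0.012 -0.009 -1.   ] | travel [ 0.025  -0.0702  0.0077] |d| 0.075 spin 0.002 F [-0.3 -0.8 -1.4] op 0.0398 t 37.8
```

```bash
python3 -m inch '{"travel":[[0.005,-0.014,0],[0.012,-0.035,0],[0.019,-0.056,0],[0.024,-0.067,0],[0.0255,-0.0705,0],[0.0255,-0.0705,0],[0.0255,-0.0705,0]],"spin":[0,0,0,0,0,0,0]}'|head -1;  python3 -c "
from h import *
to(.528,.194,.1345)"; python3 -m inch '{"travel":[[0,0,0.02],[0,0,0.045],[0,0,0.07],[0,0,0.09],[0,0,0.1],[0,0,0.106],[0,0,0.109],[0,0,0.109]],"spin":[0,0,0,0,0,0,0,0]}';  python3 -c "
from h import *
to(.528,.194,.1345)"
```

```text
t: 38.33
grasp pt [0.5294 0.1936 0.2494] yang -1.561 tilt [ 0.014 -0.008 -1.   ] | travel [-0.003  -0.0014  0.1149] |d| 0.115 spin 0.000 F [-0.6 -0.  -1.3] op 0.0395 t 38.3
t: 39.0
tool_pos: [0.5315, 0.1935, 0.1392]
orientation: [3.134, 0.016, 0.024]
force: [-0.6, 0.3, -0.0]
opening: 0.0396
gripper_force: 19.7
grasp pt [0.5314 0.1935 0.1412] yang -1.561 tilt [ 0.015 -0.008 -1.   ] | travel [-0.0035 -0.0006  0.0066] |d| 0.008 spin 0.000 F [-0.6  0.3 -0. ] op 0.0396 t 39.0
```

```bash
python3 -m inch '{"travel":[[-0.0015,0,0.002],[-0.003,0,0.0045],[-0.003,0,0.0062],[-0.003,0,0.0062]],"spin":[0,0,0,0]}';python3 -c "
from h import *
to()
q,S=cloud('scene')
cv2.imwrite('pics/b2.png',cv2.resize(q[90:220,170:310],None,fx=4,fy=4,interpolation=cv2.INTER_CUBIC)[:,:,::-1])"
```

```text
t: 39.33
tool_pos: [0.5283, 0.1939, 0.1327]
orientation: [3.134, 0.017, 0.024]
force: [1.3, 0.2, -0.8]
opening: 0.0393
gripper_force: 19.7
grasp pt [0.5283 0.1939 0.1347] yang -1.560 tilt [ 0.015 -0.007 -1.   ] | travel [0. 0. 0.] |d| 0.000 spin 0.000 F [ 1.3  0.2 -0.8] op 0.0393 t 39.3
```

View pics/b2.png

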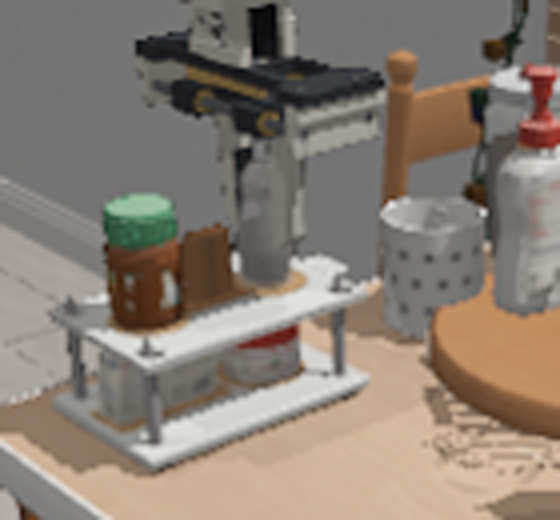

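```bash
python3 -m inch '{"travel":[[0,0,0],[0,0,0],[0,0,0],[0,0,0],[0,0,0]],"spin":[0,0,0,0,0]}' 0.38;python3 -m inch '{"travel":[[0,0,-0.01],[0,0,-0.03],[0,0,-0.06],[0,0,-0.09],[0,0,-0.12],[0,0,-0.13]],"spin":[0,0,0,0,0,0]}'|head -2; python3 -m inch '{"travel":[[0,0.03,0],[0,0.06,0],[0,0.1,0],[0,0.14,0],[0,0.18,0],[0,0.22,0],[0,0.26,0],[0,0.29,0],[0,0.3,0],[0,0.3,0]],"spin":[0,0,0,0,0,0,0,0,0,0]}'|head -2; python3 -c "
from h import *
p,W=cloud('top');q,S=cloud('scene')
for n,a,h in(('jar',.43,.15),('shaker',.529,.155)):
  for nm,M in(('top',W),('scene',S)):
    P=M[(abs(M[...,0]-a)<.04)&(abs(M[...,1]-.195)<.04)&(M[...,2]>h)];print(n,nm,np.nanpercentile(P[:,2],95),cv2.minAreaRect(P[:,:2].astype(np.float32)))
w=(p.min(2)>110)&(W[...,0]>.36)&(W[...,0]<.62)&(W[...,1]>.1)&(W[...,1]<.3)&(W[...,2]>.074)&(W[...,2]<.09)
print(np.median(W[w][:,2]),cv2.minAreaRect(W[w][:,:2].astype(np.float32)))
cv2.imwrite('pics/b3.png',np.hstack([cv2.resize(p[150:260,100:210],None,fx=3.5,fy=3.5),cv2.resize(q[110:220,170:280],None,fx=3.5,fy=3.5)])[:,:,::-1])"
```

```text
t: 39.8
tool_pos: [0.5284, 0.1937, 0.1326]
orientation: [3.134, 0.016, 0.024]
force: [-0.4, -0.4, -0.2]
opening: 0.0576
gripper_force: 0.0
t: 40.3
tool_pos: [0.5282, 0.1953, 0.269]
t: 41.13
tool_pos: [0.5291, -0.1076, 0.2646]
jar top 0.1650971192305119 ((0.429248183965683, 0.1949314922094345), (0.04464689642190933, 0.045825663954019547), 64.28348541259766)
jar scene 0.1636437587366762 ((0.4276306629180908, 0.1906004399061203), (0.04491303116083145, 0.042976029217243195), 16.882827758789062)
shaker top 0.1711783375711284 ((0.5302923321723938, 0.1947738379240036), (0.032348521053791046, 0.03261595591902733), 5.2922892570495605)
shaker scene 0.17059668059377828 ((0.522861659526825, 0.18994374573230743), (0.022620024159550667, 0.032356418669223785), 30.454835891723633)
0.08153545918209945 ((0.4887346923351288, 0.19539465010166168), (0.20294436812400818, 0.12121442705392838), 0.5421895384788513)
```

View pics/b3.png

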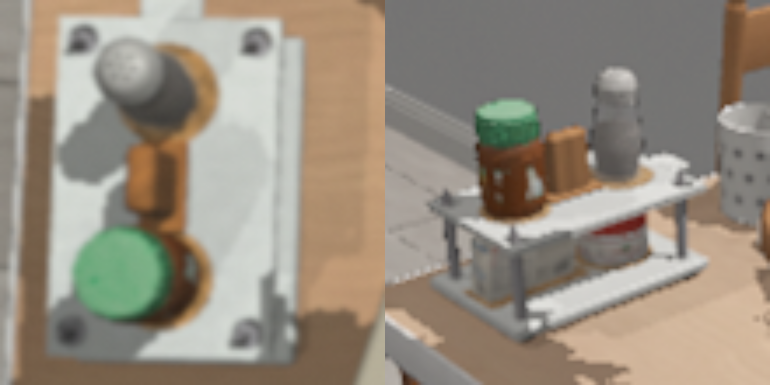

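Everything is upright and within 2 mm of the pads: tray at 81.5 mm top, jar −50 mm and shaker +51 mm from its centre.

```bash
python3 -c "
from plant import close_job
print(close_job())"
```

```text
the job is handed in; nothing more can be done
None
```

The job is handed in: carton and pot are on the lower deck, the tray is home over all four posts, and the jar and shaker stand upright within about 2 mm of their pads' centres; `close_job()` returned no verdict, so the judged result is not known.

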